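# Lean the bread board and the price chalkboard against the counter screen

## Task

Take the oak bread board and the black chalkboard out of the rack and lean each against the front of the low slatted screen: the oak board standing on the green mat, the chalkboard on the red mat. Each should stand square to the screen with its whole bottom edge on its own mat, resting back against the screen at a steady slant of about 20 degrees from upright. Keep both upright on the way, set them down without dropping them, and leave the jar, mug and brush where they are.

Things in the scene. Friction and masses are not known exactly. Their poses are not given: they have to be found in the camera images.
- oak_board: Oak bread board with dark stripes, 200 mm tall, 120 mm wide, 14 mm thick, a plain rectangular slab, same at both faces. At the start it stands upright and loose in one of the rack's two slots (which one varies), reaching to 212 mm above the counter. Origin: centre of its bottom edge; x across its thickness, y along its width, z up its height. About 0.24 kg.
- chalkboard: Blank black chalkboard with a narrow light wooden rim, 200 mm tall, 120 mm wide, 14 mm thick, a plain rectangular slab, same at both faces. At the start it stands upright and loose in one of the rack's two slots (which one varies), reaching to 212 mm above the counter. Origin: centre of its bottom edge; x across its thickness, y along its width, z up its height. About 0.30 kg.
- screen: Low upright screen of light slats on black, 400 mm wide, 120 high, 18 thick, fixed. Origin: centre of its underside. x points out of its front face (at x = +9 mm), away from the robot; y along it, z up. Mats at y = +100 and -100 mm. Boards stand taller than it and rest on its top front edge, 117 mm over the mat; a bottom edge 43 mm out from the face gives a 20 degree slant.
- green_mat: Green mat, 110 mm deep by 170 mm wide by 3 mm thick, fixed to the counter, its back edge against the front face of the screen. Origin: centre of its underside, 55 mm out from the screen's front face; x points straight away from the screen, y along it. Which mat is at which end of the screen varies; their centres are 200 mm apart.
- red_mat: Red mat, 110 mm deep by 170 mm wide by 3 mm thick, fixed to the counter, its back edge against the front face of the screen. Origin: centre of its underside, 55 mm out from the screen's front face; x points straight away from the screen, y along it. Which mat is at which end of the screen varies; their centres are 200 mm apart.
- rack: Wooden rack, fixed: base 150 x 130 x 12 mm with two slots at its x = -45 and +45 mm, each between two pairs of upright dowels (tops 72 mm above the counter) 19 mm apart. The boards stand on the base, 12 mm up, their width along the rack's y. Origin: centre of its underside.
- jar: Bystander: round jar with a steel lid, 70 mm across, 110 mm tall, loose. Origin: centre of its underside.
- mug: Bystander: blue mug, 76 mm across, 90 mm tall, handle to its +y, loose. Origin: centre of its underside.
- brush: Bystander: flat pastry brush, 200 mm long, 42 wide, 20 high, lying along its x axis, loose. Origin: under its middle.
Things that resemble listed ones, but are neither listed nor needed, are in the scene too. Leave any pink look-alike of the oak_board alone.

How it is judged:
By the outcome, as a careful person would: the job done as asked, in the order asked, and still so for the second after the job is handed in, with the robot touching nothing.
It also fails if it takes over 64 s, if anything falls off the work surface, if the arm or the gripper's body presses on something with over 40 N, if the wrist force passes 120 N, or if a joint passes its speed limit or range.

## Robot

A 7-joint arm with a two-finger parallel gripper is mounted at the origin on the work surface. World frame = base frame: x ahead of the robot, y to its left, z up, the work surface at z = 0. Lengths are in m, angles in rad, forces in N, time in s.
With the tool pointing down it reaches from about 0.35 to 0.9 m from the base axis. Payload 19.9 kg.
Tool frame: the origin (TCP) lies midway between the tips of the shut fingers; the grasp point (between the pads) lies 19 mm behind it; y points along the fingers, x is the direction in which the jaws open and shut, and the axes are right-handed (so a half turn about y gives the same grasp; the last joint's range is limited). The gripper opens to 85 mm and grips with 20 to 120 N. Pads are 22 mm wide; open, the fingers measure 114 mm over their backs; the gripper's body (76 mm by 85 mm) begins 54 mm behind the grasp point. The pads swing forward as they close: fully open they stand 13 mm farther back than shut.
Start: joints at [-1.313, 0.417, -0.01, 1.614, 0.005, 1.111, -0.053], TCP at [0.184, 0.597, 0.231] pointing down, gripper open.
Joint ranges: [-2.81, 2.81], [-0.39, 2.02], [-1.27, 1.25], [0.06, 2.57], [-1.19, 4.33], [0.19, 2], [-2.82, 2.82]. Speed limits (rad/s): [1.89, 1.89, 2.39, 2.39, 3.01, 3.01, 3.01].

## Interface

Orientations are given as a 3x3 rotation matrix whose columns are the frame's x, y, z axes.
In Python, from station import sense, snapshot, hand_in gives the robot as it stands.
- The arm moves only by the tool play_rows, never from a script. Its argument "rows" is a list of rows, each a list of 5 numbers: the shift along the tool's x, y, z in cm, then the turn about the tool's y in degrees, then the opening in per cent of the stroke, from 0 (shut) to 100 (fully open). A call has 1 to 12 rows; each row is the pose to reach, as a shift and turn from the pose commanded when the call began, along the tool's axes at that moment; what a row does not reach only later rows make up. A row lasts 1/10 s, in which the tool goes at most 50 mm and 8.59 degrees, less where a joint would pass 70% of its speed; a pose out of reach is approached as far as the arm can. A call with a gripper value outside its range is refused whole. The fingers move at their own pace and stop on an object; "squeeze" is the grip in N (left out, the last holds). Time passes only in rows, so rows that repeat a pose let the fingers close. It gives the time, the measured TCP pose, the force and the opening at its end, in the units of the state.
- sense(): the state, without advancing time (a new reading comes with each control period).
- snapshot(name): name is "scene" or "top"; returns a dict with "color" (480x640x3 uint8, blue, green, red), "camera_matrix" (3x3 intrinsics, pixels), "cam_to_world" (4x4, takes a point from camera to world coordinates). Camera axes: x right, y down, z forward; pixel columns grow to the right and rows downward; lengths in m; the calibration is good to about 2 mm. A picture is of the moment at which its call begins. There is no depth.
- hand_in(): hands the job in, once; it reports no verdict.
The state is a dict: "time": time; "q": joint angles; "dq": joint speeds; "effort": joint torques, N m; "ee_pos": TCP position; "tool_rot": TCP orientation; "force": force on the tool from outside, world axes, zero at the start; "torque": the same for the moment, N m; "opening": opening from 0.0 (shut) to 1.0 (fully open).
Only numpy, scipy, OpenCV 4.12 (cv2) and the standard library are available. Lean on these libraries where they do the work, as an engineer would, in place of code of your own. Each camera call takes 0.05 s, during which the arm holds its last target.

## Working session

There is one attempt and no reset: what is moved stays moved. The work goes in short steps, Python scripts to look and compute and a tool call to move; the robot and the scene stay as the last step left them, time stands still between calls to the robot, and variables do not carry over. Pictures are saved under pics/ and viewed, and the job is handed in when it is done.

Besides the shell and the picture viewer there is one more tool, called by a JSON object that holds its "op" and its "data". play_rows: Moves the arm, as the interface text tells. Its arguments: {"type":"object","properties":{"rows":{"type":"array"},"squeeze":{"type":"number"}},"required":["rows"]}

```bash
mkdir -p pics; ls
python3 - <<'E'
from station import sense,snapshot
import cv2,numpy as np
s=sense()
print({k:np.round(v,3).tolist() for k,v in s.items()})
for n in("scene","top"):
    d=snapshot(n);cv2.imwrite(f"pics/{n}0.png",d["color"]);print(n,d["camera_matrix"].tolist(),np.round(d["cam_to_world"],4).tolist())
E
```

```text
pics
{'time': 0.0, 'q': [-1.314, 0.418, -0.01, 1.614, 0.005, 1.111, -0.053], 'dq': [0.002, -0.001, -0.0, -0.0, -0.001, -0.001, 0.001], 'effort': [-0.002, -86.446, 0.678, -43.489, 0.019, 0.008, 0.0], 'ee_pos': [0.184, 0.597, 0.231], 'tool_rot': [[0.294, -0.0, -0.956], [0.956, -0.001, 0.294], [-0.001, -1.0, -0.0]], 'force': [-1.204, -0.891, 0.092], 'torque': [-0.015, 0.007, -0.004], 'opening': 1.001}
scene [[475.91177159734104, 0.0, 325.1022167439645], [0.0, 475.91177159734104, 232.93815740267655], [0.0, 0.0, 1.0]] [[0.5518, 0.4716, -0.6878, 1.1671], [0.8339, -0.3187, 0.4506, -0.4267], [-0.0067, -0.8222, -0.5691, 0.5557], [0.0, 0.0, 0.0, 1.0]]
top [[541.5156871350479, 0.0, 323.08155749315483], [0.0, 541.5156871350479, 236.03637022072428], [0.0, 0.0, 1.0]] [[0.0164, -0.9786, 0.2052, 0.3327], [-0.9999, -0.016, 0.0037, -0.0301], [-0.0004, -0.2052, -0.9787, 1.3019], [0.0, 0.0, 0.0, 1.0]]
```

View pics/scene0.png

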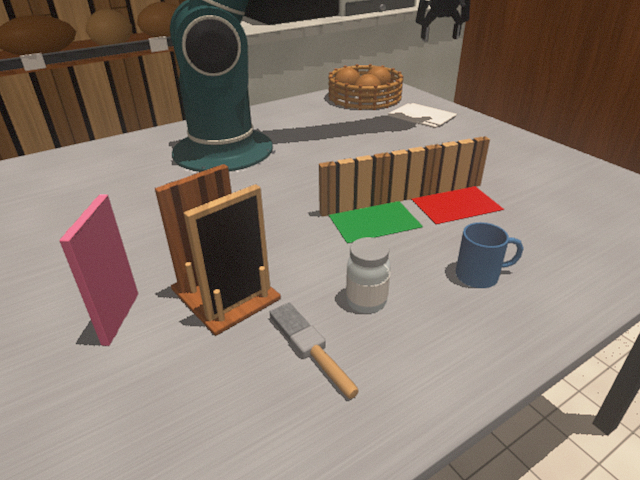

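View pics/top0.png

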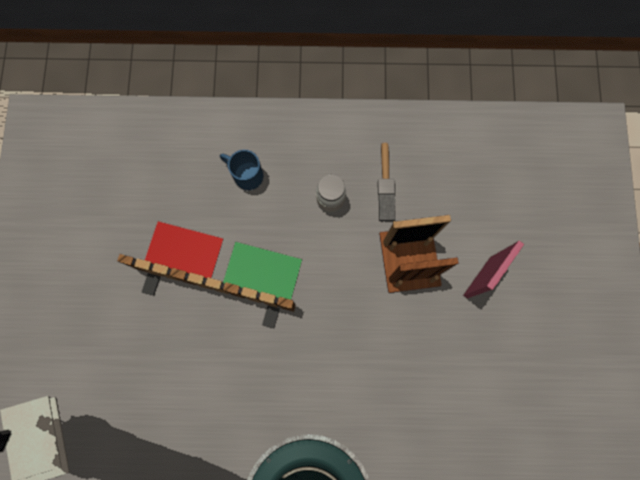

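Candidates:
- Oak board: brown board in the robot-side slot, scene (195,230), top (425,270).
- Look-alikes for the oak board: the pink board at scene (100,270) / top (495,270), and the slatted screen at scene (400,175).
- Chalkboard: black with a light rim, scene (230,250), top (418,230). Nothing else resembles it.

I choose the striped brown board and the black one, and check both in a crop.

```bash
cat > h.py <<'E'
from station import sense,snapshot
import cv2,numpy as np
def ray(d,p,z):
    K=d["camera_matrix"];T=d["cam_to_world"]
    p=np.atleast_2d(p).astype(float)
    v=np.c_[(p-[K[0,2],K[1,2]])/[K[0,0],K[1,1]],np.ones(len(p))]@T[:3,:3].T
    o=T[:3,3]
    return o+v*((z-o[2])/v[:,2])[:,None]
def proj(d,P):
    T=np.linalg.inv(d["cam_to_world"]);P=np.atleast_2d(P)
    c=P@T[:3,:3].T+T[:3,3];q=c@np.asarray(d["camera_matrix"]).T
    return q[:,:2]/q[:,2:]
def matrect(d,col,z=0.003):
    im=d["color"].astype(int);b,g,r=im[...,0],im[...,1],im[...,2]
    m=(g>1.8*r)&(g>1.8*b)&(g>60) if col=="green" else (r>3*g)&(r>3*b)&(r>90)
    m=m.astype(np.uint8);n,l,s,c=cv2.connectedComponentsWithStats(m)
    k=1+np.argmax(s[1:,4]);cs=max(cv2.findContours((l==k).astype(np.uint8),0,1)[0],key=len)[:,0]
    P=ray(d,cs,z)[:,:2]*1000
    r=cv2.minAreaRect(P.astype(np.float32));return r,cv2.boxPoints(r)
E
python3 - <<'E'
from h import *
np.set_printoptions(precision=1,suppress=True)
for n in("scene","top"):
    d=snapshot(n)
    for c in("green","red"):
        r,b=matrect(d,c);print(n,c,r,b.tolist())
    x=(150,140,180,210) if n=="scene" else (360,200,180,110)
    im=d["color"][x[1]:x[1]+x[3],x[0]:x[0]+x[2]]
    cv2.imwrite(f"pics/crop_{n}.png",cv2.resize(im,None,fx=4 if n=="top" else 2.8,fy=4 if n=="top" else 2.8,interpolation=cv2.INTER_CUBIC))
E
```

```text
scene green ((517.5963134765625, 123.20770263671875), (168.62562561035156, 111.97897338867188), 75.82915496826172) [[442.66961669921875, 55.16754150390625], [551.2410888671875, 27.753509521484375], [592.5230102539062, 191.24786376953125], [483.9515380859375, 218.66189575195312]]
scene red ((566.6524658203125, 316.80242919921875), (168.69143676757812, 111.38307189941406), 75.77322387695312) [[491.9400939941406, 248.73031616210938], [599.9071655273438, 221.35678100585938], [641.3648681640625, 384.8745422363281], [533.3977661132812, 412.2480773925781]]Traceback (most recent call last):
  File "<stdin>", line 6, in <module>
  File "h.py", line 17, in matrect
    k=1+np.argmax(s[1:,4]);cs=max(cv2.findContours((l==k).astype(np.uint8),0,1)[0],key=len)[:,0]
        ~~~~~~~~~^^^^^^^^^
    return _wrapfunc(a, 'argmax', axis=axis, out=out, **kwds)
    return bound(*args, **kwds)
ValueError: attempt to get argmax of an empty sequence
```

```bash
sed -i 's/(g>1.8\*r)&(g>1.8\*b)&(g>60)/(g>1.6*r)\&(g>1.6*b)\&(g>50)/' h.py
python3 - <<'E'
from h import *
np.set_printoptions(precision=1,suppress=True)
n="top"
d=snapshot(n);print(d["color"][270,262],d["color"][250,185])
for c in("green","red"):
  try:
    r,b=matrect(d,c);print(n,c,r,b.tolist())
  except Exception as e: print(e)
x=(360,200,180,110)
im=d["color"][x[1]:x[1]+x[3],x[0]:x[0]+x[2]]
a=cv2.resize(im,None,fx=4,fy=4,interpolation=cv2.INTER_CUBIC)
cv2.imwrite("pics/crop_top.png",np.clip(a*1.6,0,255).astype(np.uint8))
d=snapshot("scene")["color"][140:350,150:330]
cv2.imwrite("pics/crop_scene.png",cv2.resize(d,None,fx=2.8,fy=2.8,interpolation=cv2.INTER_CUBIC))
E
```

```text
[ 87 146  76] [ 43  48 172]
top green ((517.26416015625, 120.42840576171875), (166.12026977539062, 101.07185363769531), 75.96182250976562) [[448.0897521972656, 52.107337951660156], [546.1430053710938, 27.590499877929688], [586.4385986328125, 188.74948120117188], [488.38531494140625, 213.2663116455078]]
top red ((565.3221435546875, 314.380859375), (164.67596435546875, 100.12284851074219), 76.05128479003906) [[496.88909912109375, 246.53834533691406], [594.0595092773438, 222.4033966064453], [633.7551879882812, 382.223388671875], [536.5847778320312, 406.35833740234375]]
```

View pics/crop_top.png

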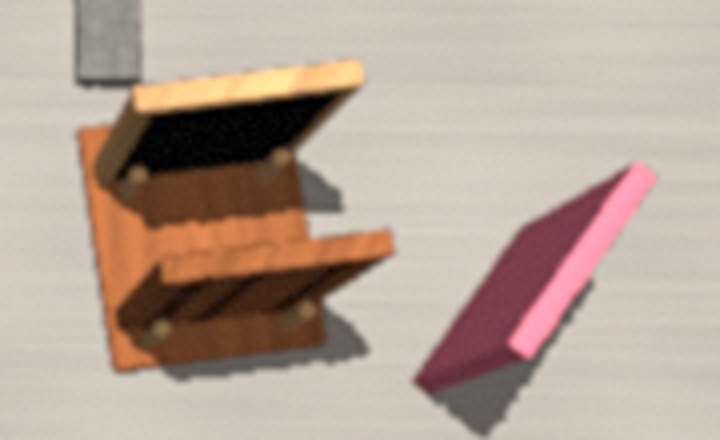

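View pics/crop_scene.png

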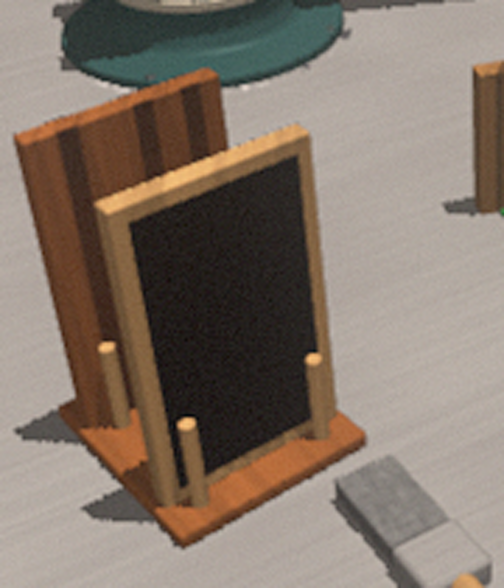

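The crop confirms it: the striped oak board is in the robot-side slot (top edge at top-view px ~(400-459,258-270)) and the chalkboard is in the far slot (~(393-451,215-227)). The pink slab stands apart.

Run:
```python
from h import *
np.set_printoptions(precision=1,suppress=True)
t=snapshot("top");s=snapshot("scene")
f=lambda a,k,o:np.array(a)/k+o
def show(n,P):
    P=P[:,:2]*1000;r=cv2.minAreaRect(P.astype(np.float32));print(n,np.array(r[0]),np.array(r[1]),r[2])
show("oak top",ray(t,f([(163,261),(392,230),(395,252),(164,284)],4,[360,200]),.212))
show("chalk top",ray(t,f([(133,88),(361,60),(364,82),(136,110)],4,[360,200]),.212))
show("chalk scene",ray(s,f([(96,202),(303,126),(313,137),(108,215)],2.8,[150,140]),.212))
print("oak scene back? ",ray(s,f([(15,135),(212,70),(220,80),(28,146)],2.8,[150,140]),.212)*1000)
print("rack top",ray(t,f([(79,130),(116,372),(327,345)],4,[360,200]),.012)*1000)
im=s["color"][120:250,300:520];cv2.imwrite("pics/scr.png",cv2.resize(im,None,fx=3.6,fy=3.6,interpolation=cv2.INTER_CUBIC))
im=t["color"][210:330,100:320];cv2.imwrite("pics/scrt.png",np.clip(cv2.resize(im,None,fx=3.6,fy=3.6,interpolation=cv2.INTER_CUBIC)*1.6,0,255).astype(np.uint8))
```

```text
oak top [ 506.3 -243.4] [ 11.7 119.8] 8.857600212097168
chalk top [ 595.8 -230.3] [ 11.8 119.7] 8.089583396911621
chalk scene [ 604.7 -226.5] [ 14.5 119.2] 5.631774425506592
oak scene back?  [[ 514.9 -298.1  212. ]
 [ 502.9 -181.   212. ]
 [ 517.1 -182.4  212. ]
 [ 530.3 -296.1  212. ]]
rack top [[ 614.1 -163.1   12. ]
 [ 467.1 -184.4   12. ]
 [ 485.2 -310.4   12. ]]
```

View pics/scr.png

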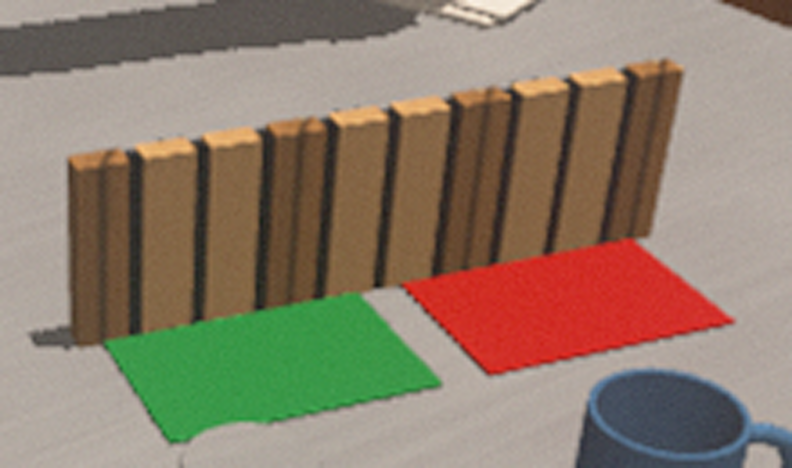

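View pics/scrt.png

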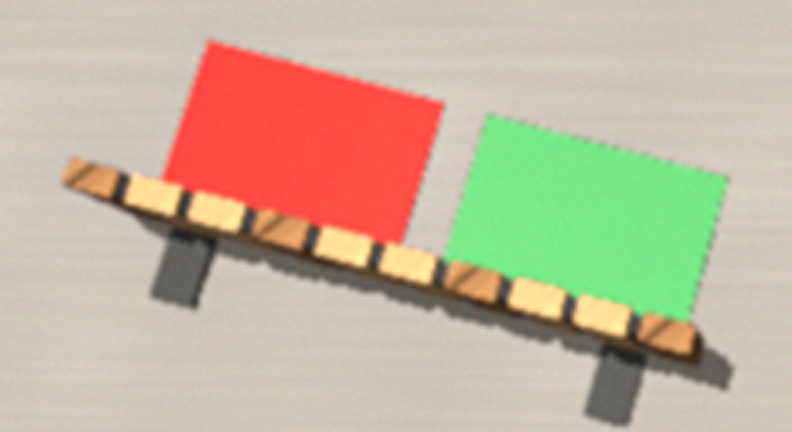

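Run:
```python
from h import *
np.set_printoptions(precision=1,suppress=True)
t=snapshot("top");s=snapshot("scene")
f=lambda a,k,o:np.array(a)/k+o
print("rack scene (FL,FR,BL)",ray(s,f([(184,533),(365,435),(60,407)],2.8,[150,140]),.012)*1000)
# mats
print("top G front R,L; red front R,L",ray(t,f([(728,178),(486,113),(443,102),(208,41)],3.6,[100,210]),.003)*1000)
print("scene G front L(-y),R ; red",ray(s,f([(173,443),(441,384),(492,375),(734,322)],3.6,[300,120]),.003)*1000)
print("scene G back, red back",ray(s,f([(105,340),(362,294),(403,283),(634,240)],3.6,[300,120]),.003)*1000)
print("screen top front edge top view, ends",ray(t,f([(697,322),(70,157)],3.6,[100,210]),.12)*1000)
print("screen top front edge scene, ends",ray(s,f([(71,168),(682,68)],3.6,[300,120]),.12)*1000)
```

```text
rack scene (FL,FR,BL) [[ 636.6 -283.6   12. ]
 [ 622.2 -161.1   12. ]
 [ 494.  -305.8   12. ]]
top G front R,L; red front R,L [[546.   24.6   3. ]
 [588.1 190.1   3. ]
 [595.2 219.7   3. ]
 [635.2 383.    3. ]]
scene G front L(-y),R ; red [[554.   29.1   3. ]
 [593.3 190.9   3. ]
 [602.9 221.9   3. ]
 [642.8 384.6   3. ]]
scene G back, red back [[445.6  56.9   3. ]
 [491.2 219.7   3. ]
 [495.4 250.    3. ]
 [538.8 412.7   3. ]]
screen top front edge top view, ends [[438.4  36.3 120. ]
 [533.3 424.9 120. ]]
screen top front edge scene, ends [[439.   38.7 120. ]
 [538.1 427.2 120. ]]
```

{"op": "play_rows", "data": {"rows": [[0,-4,0,0,100],[-3,-7,-2.5,5,100],[-7,-7,-5.5,10,100],[-11,-7,-8.5,15,100],[-15,-7,-12,20,100],[-19,-7,-15,25,100],[-23,-7,-18,30,100],[-27,-7,-21,35,100],[-31,-7,-24.5,40,100],[-35,-7,-27.5,45,100],[-37,-7,-29,50,100],[-37,-7,-29,50,100]]}}

```text
time: 1.7
ee_pos: [0.3533, 0.1549, 0.3017]
tool_rot: [[0.925, 0.001, -0.381], [0.381, 0.001, 0.925], [0.001, -1.0, 0.001]]
force: [-0.6, -0.2, -0.2]
opening: 0.995
```

```bash
cat >> h.py <<'E'
import sys
def go(x,y,z,yaw=None):
    """shift (cm) and turn (deg) to take the tool to a TCP world position (m), yaw of tool x (deg)"""
    s=sense();R=np.array(s["tool_rot"]);p=np.array(s["ee_pos"])
    y0=np.degrees(np.arctan2(R[1,0],R[0,0]))
    d=R.T@(np.array([x,y,z])-p)*100
    print("t",round(s["time"],2),"pos",np.round(p*1000,1),"yaw",round(y0,2),"tilt",np.round(R[:,1],3),"F",np.round(s["force"],1),"open",round(s["opening"],3),"q",np.round(s["q"],2))
    print("shift",np.round(d,2),"turn",None if yaw is None else round(y0-yaw,2))
E
python3 -c "
from h import *;go(.51,-.242,.30,8)"
```

```text
t 1.7 pos [353.3 154.9 301.7] yaw 22.38 tilt [ 0.001  0.001 -1.   ] F [-0.6 -0.2 -0.2] open 0.995 q [-0.91 -0.12  0.38  2.07  0.05  1.18 -0.16]
shift [ -0.62   0.14 -42.67] turn 14.38
```

{"op": "play_rows", "data": {"rows": [[0,0,-4,2,100],[-0.1,0,-8,4,100],[-0.2,0,-12,6,100],[-0.2,0,-16,8,100],[-0.3,0,-20,10,100],[-0.4,0,-24,12,100],[-0.5,0,-28,14,100],[-0.6,0,-32,14.4,100],[-0.6,0,-36,14.4,100],[-0.6,0,-40,14.4,100],[-0.6,0,-42.7,14.4,100],[-0.6,0,-42.7,14.4,100]]}}

```text
time: 2.9
ee_pos: [0.5132, -0.2401, 0.3008]
tool_rot: [[0.989, -0.001, -0.145], [0.145, -0.002, 0.989], [-0.001, -1.0, -0.002]]
force: [-0.5, 0.3, 0.4]
opening: 1.006
```

Run:
```python
from h import *
go(.51,-.242,.30,8)
for n in("scene","top"):
    d=snapshot(n);
    s=sense();p=np.array(s["ee_pos"]);uv=proj(d,p)[0];print(n,uv)
    im=d["color"];x0,y0=int(uv[0])-100,max(0,int(uv[1])-70)
    print(x0,y0)
    cv2.imwrite(f"pics/g1_{n}.png",np.clip(cv2.resize(im[y0:y0+150,x0:x0+200],None,fx=4,fy=4,interpolation=cv2.INTER_CUBIC)*(1.6 if n=="top" else 1.),0,255).astype(np.uint8))
```

```text
t 2.9 pos [ 513.2 -240.1  300.8] yaw 8.34 tilt [-0.001 -0.002 -1.   ] F [-0.5  0.3  0.4] open 1.006 q [-0.29  0.34  0.86  1.7  -0.27  1.23  0.77]
shift [-0.34  0.08 -0.14] turn 0.34
scene [183.47777301 121.6615808 ]
83 51
top [435.27792781 253.36445372]
335 183
```

View pics/g1_scene.png

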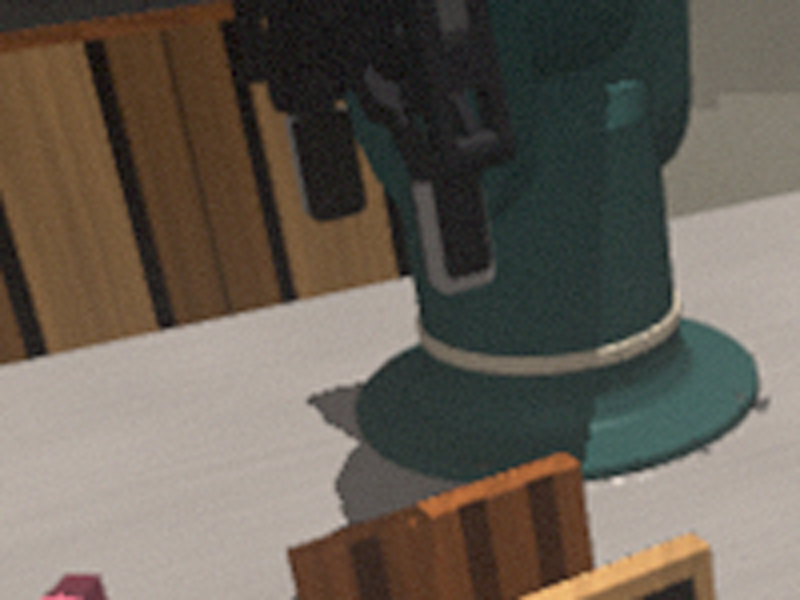

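View pics/g1_top.png

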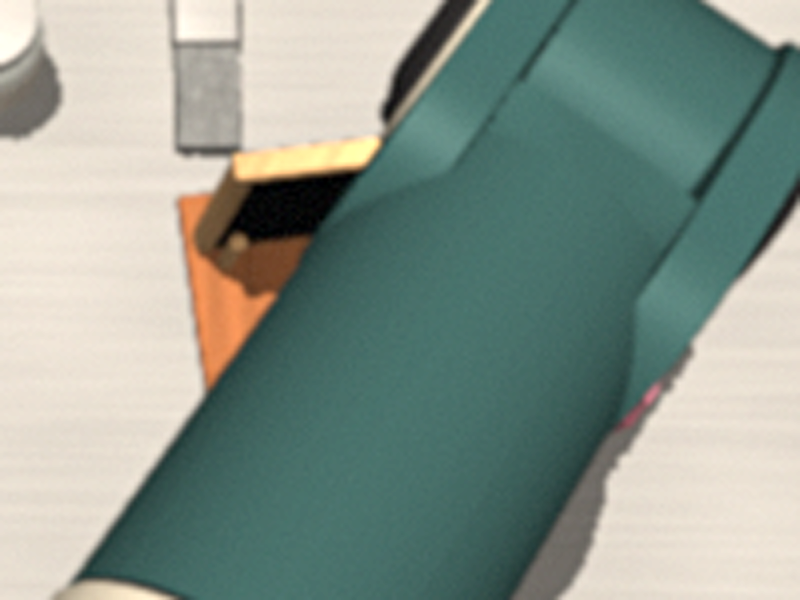

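Run:
```python
from h import *
s=sense();R=np.array(s["tool_rot"]);p=np.array(s["ee_pos"])
d=snapshot("scene")
for off in(-.057,-.0425,0,.0425,.057):
  for w in (-.011,.011):
    for b in (.013,):
      print(off,w,((proj(d,p+R@np.array([off,-b,w]))[0]-[83,51])*4).round(0))
```

```text
-0.057 -0.011 [296. 213.]
-0.057 0.011 [351. 199.]
-0.0425 -0.011 [314. 223.]
-0.0425 0.011 [370. 209.]
0 -0.011 [370. 254.]
0 0.011 [426. 239.]
0.0425 -0.011 [430. 288.]
0.0425 0.011 [488. 271.]
0.057 -0.011 [452. 300.]
0.057 0.011 [510. 283.]
```

{"op": "play_rows", "data": {"rows": [[-0.2,2,-0.1,0.3,100],[-0.2,5,-0.1,0.3,100],[-0.2,8,-0.1,0.3,100],[-0.2,11,-0.1,0.3,100],[-0.2,13,-0.1,0.3,100],[-0.2,13,-0.1,0.3,100],[-0.2,13,-0.1,0.3,60],[-0.2,13,-0.1,0.3,60],[-0.2,13,-0.1,0.3,60]]}}

```text
time: 3.95
ee_pos: [0.5114, -0.2386, 0.1725]
tool_rot: [[0.99, 0.002, -0.143], [0.143, -0.0, 0.99], [0.002, -1.0, -0.0]]
force: [0.2, 0.2, 0.7]
opening: 0.601
```

```bash
cat > crop.py <<'E'
from h import *
n,x0,y0,w,h,k,out=sys.argv[1:];x0,y0,w,h=map(int,(x0,y0,w,h));k=float(k)
im=snapshot(n)["color"][y0:y0+h,x0:x0+w]
cv2.imwrite(f"pics/{out}.png",np.clip(cv2.resize(im,None,fx=k,fy=k,interpolation=cv2.INTER_CUBIC)*(1.6 if n=="top" else 1.),0,255).astype(np.uint8))
go(.511,-.242,.17,8)
E
python3 crop.py scene 130 100 160 120 5 g2
```

```text
t 4.0 pos [ 511.3 -238.6  172.3] yaw 8.21 tilt [ 0.001 -0.    -1.   ] F [ 0.3  0.2 -0.3] open 0.6 q [-0.22  0.48  0.78  1.85 -0.4   0.98  0.88]
shift [-0.08  0.23 -0.33] turn 0.21
```

View pics/g2.png

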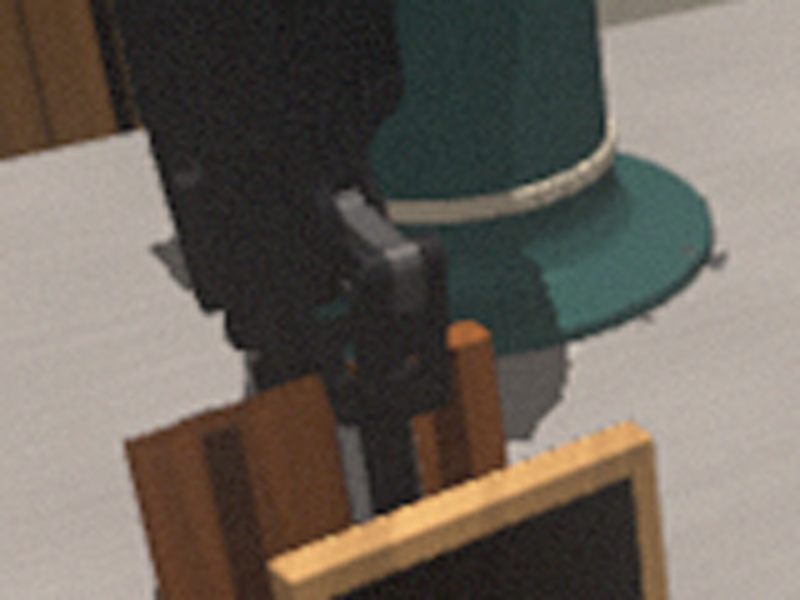

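Fingers straddle the oak board (near finger at crop (390,460), board behind it). I'll close slowly and watch the force for off-centre contact.

{"op": "play_rows", "data": {"rows": [[0,0,0,0,40],[0,0,0,0,40],[0,0,0,0,30],[0,0,0,0,30],[0,0,0,0,25],[0,0,0,0,25]], "squeeze": 30}}

```text
time: 4.6
ee_pos: [0.5109, -0.2387, 0.1713]
tool_rot: [[0.99, -0.0, -0.142], [0.142, -0.0, 0.99], [-0.0, -1.0, -0.0]]
force: [-0.8, -0.1, 0.5]
opening: 0.249
```

```bash
python3 crop.py scene 130 100 160 120 5 g3
```

```text
t 4.65 pos [ 510.9 -238.7  171.3] yaw 8.18 tilt [-0. -0. -1.] F [-0.6  0.1 -0.2] open 0.252 q [-0.22  0.48  0.78  1.85 -0.4   0.98  0.88]
shift [-0.03  0.13 -0.33] turn 0.18
```

View pics/g3.png

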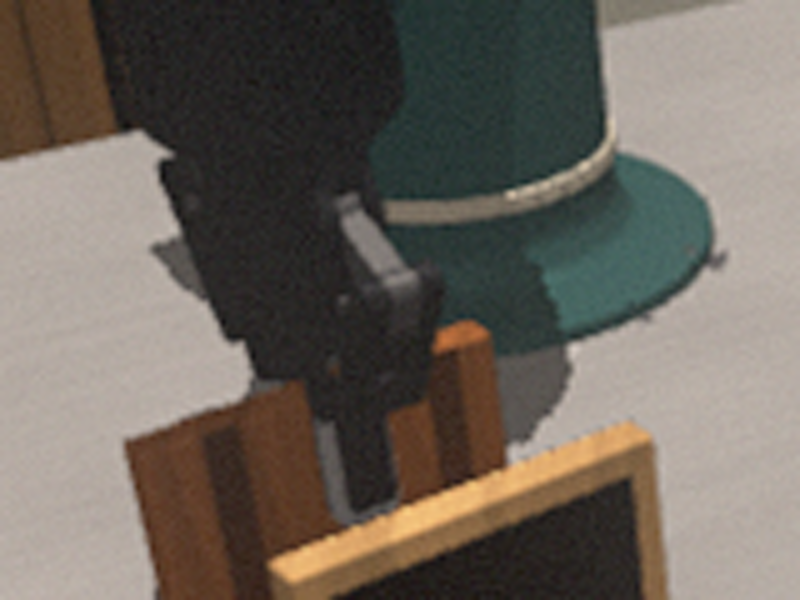

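{"op": "play_rows", "data": {"rows": [[0,0,0,0,10],[0,0,0,0,5],[0,0,0,0,5],[0,0,0,0,5],[0,0,0,0,5],[0,-0.5,0,0,5],[0,-2,0,0,5],[0,-4,0,0,5],[0,-6,0,0,5],[0,-8,0,0,5]], "squeeze": 40}}

```text
time: 5.65
ee_pos: [0.5109, -0.2388, 0.2532]
tool_rot: [[0.99, 0.001, -0.142], [0.142, -0.0, 0.99], [0.001, -1.0, -0.0]]
force: [-0.1, 0.4, -3.1]
opening: 0.16
```

```bash
python3 crop.py scene 130 60 160 120 5 g4
```

```text
t 5.7 pos [ 511.8 -239.5  256.2] yaw 8.15 tilt [ 0.004 -0.001 -1.   ] F [ 1.7 -0.3  2.8] open 0.158 q [-0.28  0.38  0.84  1.76 -0.31  1.14  0.8 ]
shift [-0.15  8.62 -0.22] turn 0.15
```

View pics/g4.png

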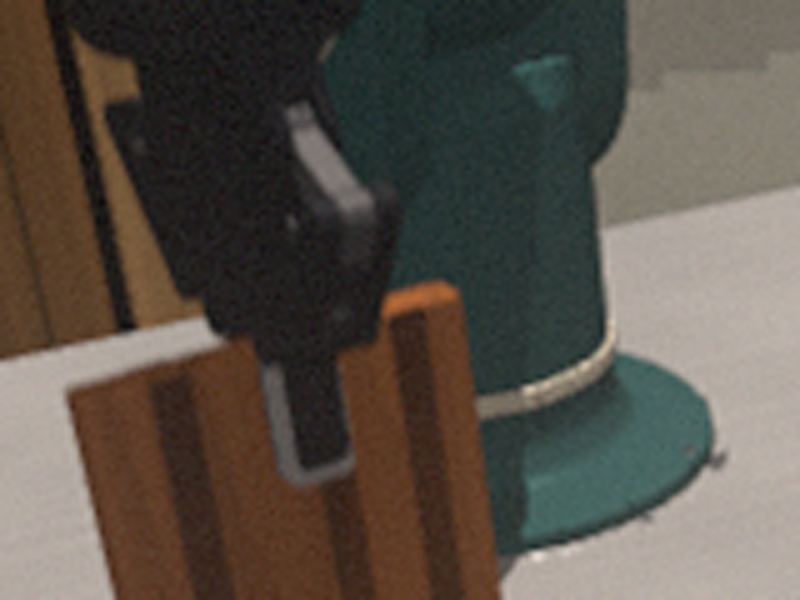

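```bash
python3 -c "
from h import *;go(.509,.123,.30,-14.2);s=snapshot('top');print(ray(s,[[331,186]],.11))"
```

```text
t 5.7 pos [ 511.8 -239.5  256.2] yaw 8.15 tilt [ 0.004 -0.001 -1.   ] F [ 1.7 -0.3  2.8] open 0.158 q [-0.28  0.38  0.84  1.76 -0.31  1.14  0.8 ]
shift [ 4.88 -4.42 35.92] turn 22.35
[[ 0.70005856 -0.04173216  0.11      ]]
```

{"op": "play_rows", "data": {"rows": [[0,-2,0,0,5],[0,-4,0.5,0,5],[0.3,-5,3,1,5],[0.8,-5,6,3,5],[1.3,-5,10,5.5,5],[1.9,-5,14,8,5],[2.4,-5,18,11,5],[3,-5,22,14,5],[3.5,-5,26,17,5],[4,-5,30,20,5],[4.6,-5,34,22.4,5],[4.9,-5,36,22.4,5]]}}

```text
time: 6.95
ee_pos: [0.5074, 0.1284, 0.3009]
tool_rot: [[0.97, -0.001, 0.244], [-0.244, 0.0, 0.97], [-0.001, -1.0, 0.0]]
force: [0.3, -0.1, -2.4]
opening: 0.157
```

{"op": "play_rows", "data": {"rows": [[0,2,0,0,5],[0,4,0,0,5],[0,6,0,0,5],[0,8,0,0,5],[0,10,0,0,5],[0,11,0,0,5],[0,11,0,0,5],[0,11,0,0,5]]}}

```text
time: 7.75
ee_pos: [0.5084, 0.1246, 0.1919]
tool_rot: [[0.969, 0.0, 0.246], [-0.246, -0.0, 0.969], [0.0, -1.0, 0.0]]
force: [-0.1, -0.0, -2.5]
opening: 0.161
```

```bash
sed -i 's/^go(.*/go(.509,.123,.162,-14.2)/' crop.py; python3 crop.py scene 310 100 190 150 4.2 g5
```

```text
t 7.8 pos [508.6 124.6 192.1] yaw -14.23 tilt [ 0.001  0.    -1.   ] F [-0.2 -1.  -2.4] open 0.156 q [-0.91  0.35  0.74  1.92 -0.28  0.97 -0.28]
shift [ 0.08  3.01 -0.15] turn -0.03
```

View pics/g5.png

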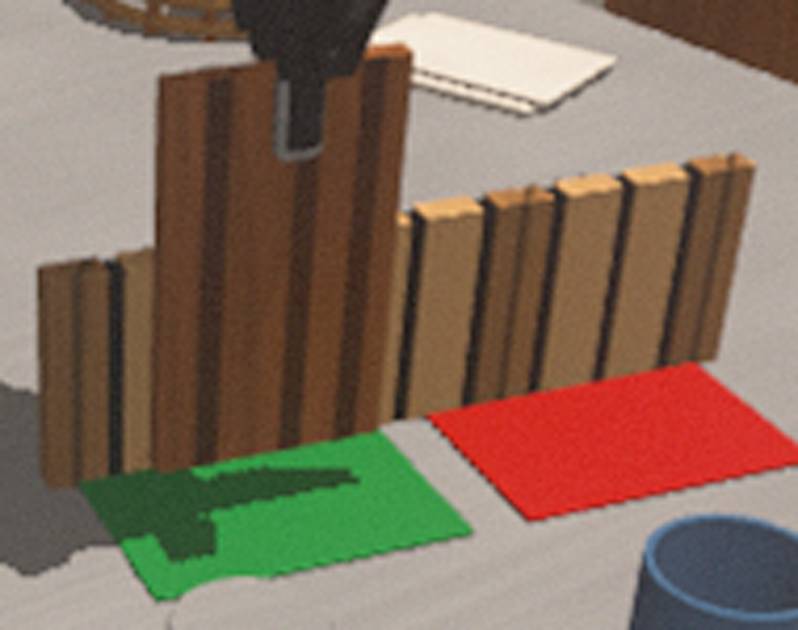

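{"op": "play_rows", "data": {"rows": [[0,1,-0.1,0,5],[0,2,-0.1,0,5],[0,2.4,-0.1,0,5],[0,2.4,-0.1,0,5]]}}

```text
time: 8.2
ee_pos: [0.5075, 0.1235, 0.1665]
tool_rot: [[0.969, -0.001, 0.246], [-0.246, -0.001, 0.969], [-0.001, -1.0, -0.001]]
force: [0.1, 0.2, -2.6]
opening: 0.158
```

```bash
python3 crop.py scene 310 150 150 110 5.3 g6;python3 crop.py top 220 180 120 120 5 g6t
```

```text
t 8.25 pos [507.8 123.5 167. ] yaw -14.23 tilt [-0.001 -0.001 -1.   ] F [-0.4 -0.1 -2.5] open 0.161 q [-0.89  0.38  0.72  1.95 -0.32  0.92 -0.25]
shift [ 0.13  0.5  -0.02] turn -0.03
t 8.3 pos [508.  123.6 167.3] yaw -14.23 tilt [-0. -0. -1.] F [-0.  -0.6 -3.2] open 0.161 q [-0.89  0.38  0.72  1.95 -0.32  0.92 -0.26]
shift [ 0.11  0.53 -0.03] turn -0.03
```

View pics/g6.png

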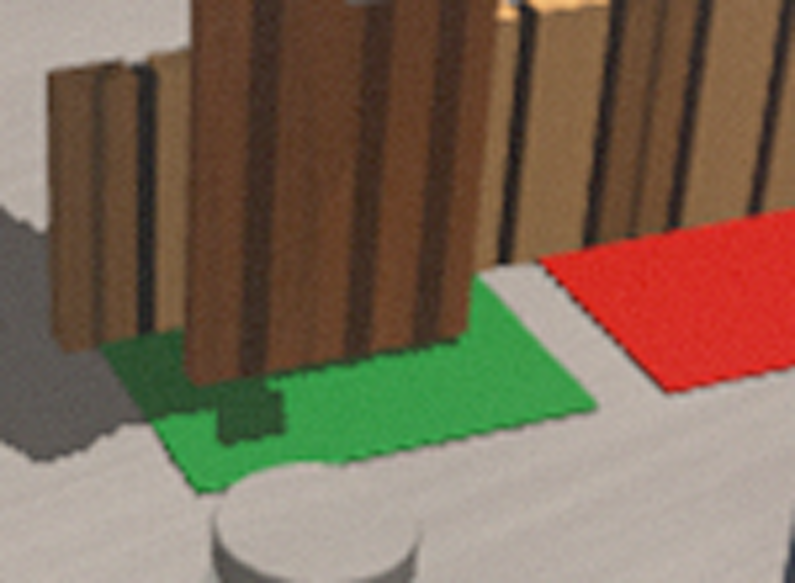

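View pics/g6t.png

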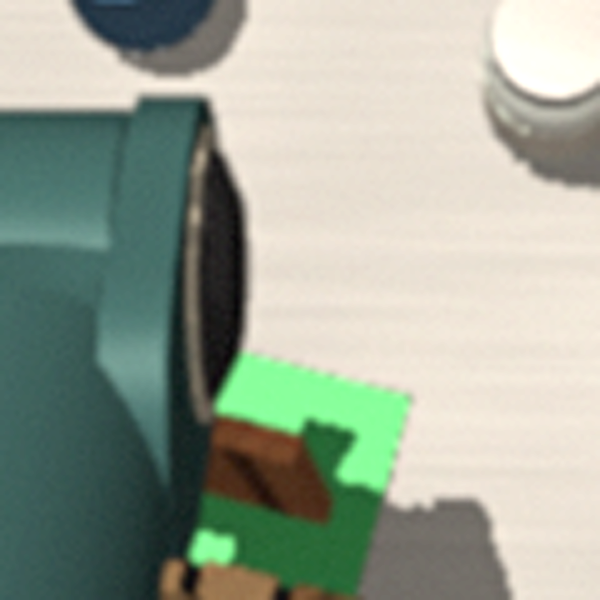

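```bash
cat >> h.py <<'E'
def loc(P,c,yaw=-14.2):
    """mat frame: x out from screen face (mm), y along"""
    a=np.radians(yaw);n=np.array([np.cos(a),np.sin(a)]);l=np.array([-n[1],n[0]])
    q=np.atleast_2d(P)[:,:2]*1000-c
    return np.c_[q@n+55,q@l]
E
python3 - <<'E'
from h import *
np.set_printoptions(precision=1,suppress=True)
s=snapshot("scene")
P=lambda a:(np.array(a)+.5)/5.3-.5+[310,150]
c=np.array([517.6,123.2])
print("mat",loc(ray(s,P([(197,493),(597,406),(103,347),(478,276)]),.003),c))
for z in(.006,.008):print("board FL FR BL",z,loc(ray(s,P([(206,386),(465,343),(186,377)]),z),c))
print("tcp (true), vs corrected mat",loc(np.array([[.508,.1236]]),c-[4,1.5]))
E
```

```text
mat [[111.1 -84.2]
 [110.   84.6]
 [  3.7 -83.1]
 [  5.1  85.5]]
board FL FR BL 0.006 [[ 48.9 -56. ]
 [ 55.2  54.3]
 [ 40.2 -61.1]]
board FL FR BL 0.008 [[ 51.7 -57.2]
 [ 57.9  52.7]
 [ 43.  -62.2]]
tcp (true), vs corrected mat [[49.1  0.5]]
```

{"op": "play_rows", "data": {"rows": [[0.1,0.2,0,0,5],[0.1,0.3,0,0,5],[0.1,0.4,0,0,5],[0.1,0.4,0,0,5],[0.1,0.4,0,0,5]]}}

```text
time: 8.85
ee_pos: [0.5089, 0.1234, 0.1633]
tool_rot: [[0.969, 0.0, 0.246], [-0.246, -0.0, 0.969], [0.0, -1.0, -0.0]]
force: [0.0, -0.7, -2.3]
opening: 0.156
```

```bash
python3 crop.py scene 310 150 150 110 5.3 g7
```

```text
t 8.9 pos [508.9 123.4 163.3] yaw -14.22 tilt [ 0. -0. -1.] F [-0.4 -0.2 -2.2] open 0.155 q [-0.88  0.39  0.72  1.95 -0.32  0.92 -0.25]
shift [ 0.02  0.13 -0.03] turn -0.02
```

View pics/g7.png

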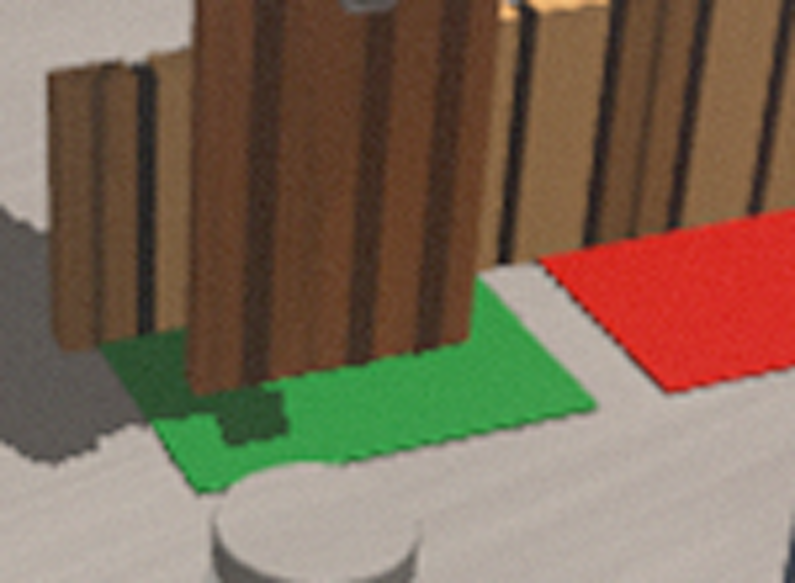

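{"op": "play_rows", "data": {"rows": [[0,0.05,0,0,5],[0,0.1,0,0,5],[0,0.15,0,0,5],[0,0.15,0,0,5],[0,0.15,0,0,5]]}}

```text
time: 9.4
ee_pos: [0.5092, 0.1234, 0.1623]
tool_rot: [[0.969, 0.001, 0.246], [-0.246, 0.0, 0.969], [0.001, -1.0, 0.001]]
force: [-2.5, -1.1, 7.3]
opening: 0.159
```

{"op": "play_rows", "data": {"rows": [[0,0.05,0,0,5],[0,0.05,0,0,5],[0,0.05,0,0,5]]}}

```text
time: 9.7
ee_pos: [0.5095, 0.1233, 0.1623]
tool_rot: [[0.969, 0.001, 0.246], [-0.246, 0.001, 0.969], [0.001, -1.0, 0.001]]
force: [-4.4, -1.7, 18.5]
opening: 0.159
```

{"op": "play_rows", "data": {"rows": [[0,-0.05,0,0,5],[0,-0.1,0,0,18],[0,-0.1,0,0,22],[0,-0.1,0,0,27],[0,-0.1,0,0,27],[0,-0.1,0,0,27]]}}

```text
time: 10.3
ee_pos: [0.5089, 0.1234, 0.1623]
tool_rot: [[0.969, 0.0, 0.246], [-0.246, -0.0, 0.969], [0.0, -1.0, -0.0]]
force: [-0.1, 0.6, 0.2]
opening: 0.271
```

```bash
python3 crop.py scene 310 100 150 150 4 g8
```

```text
t 10.35 pos [508.9 123.4 162.3] yaw -14.22 tilt [ 0. -0. -1.] F [ 0.2 -0.3  0.5] open 0.27 q [-0.88  0.39  0.72  1.95 -0.32  0.91 -0.25]
shift [ 0.02  0.03 -0.03] turn -0.02
```

View pics/g8.png

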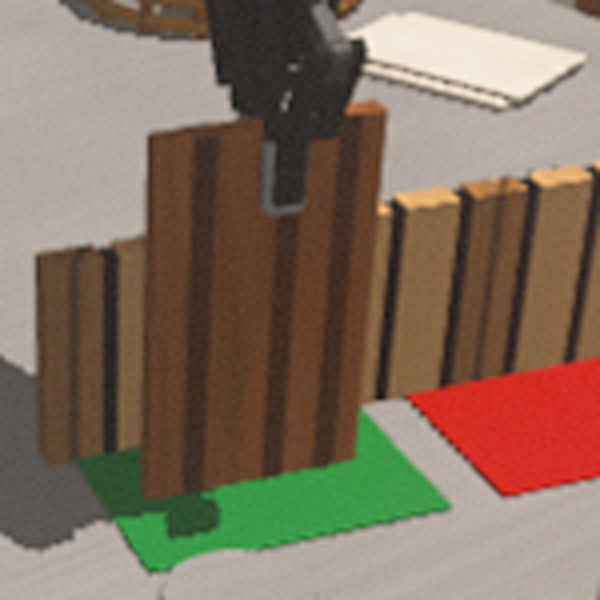

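Run:
```python
from h import *
np.set_printoptions(precision=1,suppress=True)
s=snapshot("scene")
P=lambda a:(np.array(a)+.5)/4-.5+[310,100]
print(loc(ray(s,P([(150,498),(356,458),(148,571),(449,506)]),.003),np.array([517.6,123.2])))
```

```text
[[ 49.8 -59.3]
 [ 51.3  59.5]
 [110.2 -84.1]
 [109.5  84. ]]
```

Run:
```python
from h import *
np.set_printoptions(precision=1,suppress=True)
s=snapshot("scene")
x,y,w,h=335,120,80,110
cv2.imwrite("pics/g9.png",cv2.resize(s["color"][y:y+h,x:x+w],None,fx=5.4,fy=5.4,interpolation=cv2.INTER_CUBIC))
```

```text
(no output)
```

View pics/g9.png

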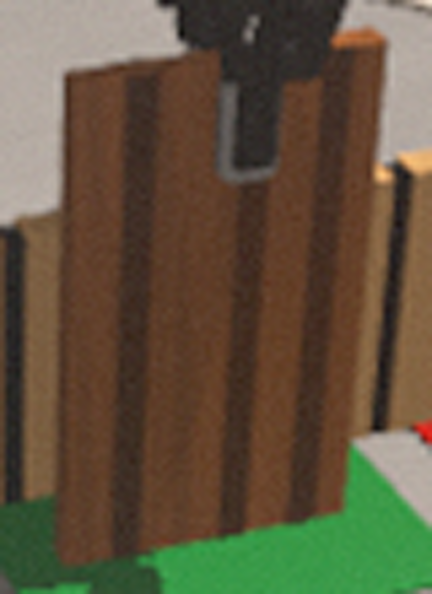

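Run:
```python
from h import *
np.set_printoptions(precision=1,suppress=True)
s=snapshot("scene")
P=lambda a:(np.array(a)+.5)/5.4-.5+[335,120]
c=np.array([517.6,123.2])
print(loc(ray(s,P([(72,566),(345,513)]),.003),c),loc(ray(s,P([(71,77),(383,45)]),.203),c))
go(.509,.123,.178,-14.2)
```

```text
[[ 51.3 -58.1]
 [ 52.8  58.4]] [[ 46.4 -61. ]
 [ 58.   52.7]]
t 10.5 pos [508.9 123.4 162.3] yaw -14.22 tilt [ 0. -0. -1.] F [ 0.3 -0.2  0.8] open 0.27 q [-0.9  0.4  0.7  1.9 -0.3  0.9 -0.2]
shift [ 0.  -1.6 -0. ] turn -0.02
```

Board bottom front edge reads ~52 mm out from the screen (camera) against 57 mm (TCP). I'll regrip and move it 3 mm out before tilting.

{"op": "play_rows", "data": {"rows": [[0,0,0,0,5],[0,0,0,0,5],[0,0,0,0,5],[0,0,0,0,5],[0,-0.2,0,0,5],[0.2,-0.2,0,0,5],[0.3,-0.2,0,0,5],[0.3,0,0,0,5],[0.3,0,0,0,5],[0.3,0.05,0,0,5],[0.3,0.05,0,0,5]]}}

```text
time: 11.6
ee_pos: [0.5124, 0.1227, 0.1623]
tool_rot: [[0.969, 0.001, 0.246], [-0.246, 0.0, 0.969], [0.001, -1.0, 0.001]]
force: [-1.0, -1.1, 9.1]
opening: 0.153
```

```bash
python3 -c "
from h import *;go(.512,.123,.162,-14.2)"
```

```text
t 11.6 pos [512.4 122.7 162.3] yaw -14.23 tilt [ 0.001  0.    -1.   ] F [-1.  -1.1  9.1] open 0.153 q [-0.87  0.4   0.72  1.94 -0.33  0.92 -0.24]
shift [-0.04  0.03  0.02] turn -0.03
```

{"op": "play_rows", "data": {"rows": [[0,-0.05,0,0,18],[0,-0.05,0,0,22],[0,-0.05,0,0,27],[0,-0.05,0,0,27],[0,-0.6,0,0,27],[0,-1.2,0,0,27],[0,-1.7,0,0,27],[0,-1.7,0,0,27],[-0.4,-1.7,0,0,27],[-0.8,-1.7,0,0,27],[-1.2,-1.7,0,0,27],[-1.5,-1.7,0,0,27]]}}

```text
time: 12.8
ee_pos: [0.4967, 0.1265, 0.1787]
tool_rot: [[0.969, -0.0, 0.245], [-0.245, -0.0, 0.969], [-0.0, -1.0, -0.0]]
force: [0.2, 0.6, -0.7]
opening: 0.273
```

```bash
python3 crop.py scene 310 100 150 150 4 g10
```

```text
t 12.85 pos [496.4 126.6 178.7] yaw -14.2 tilt [-0.  0. -1.] F [ 0.3  1.1 -0.8] open 0.272 q [-0.92  0.35  0.74  1.96 -0.29  0.94 -0.29]
shift [ 1.31  1.67 -0.04] turn -0.0
```

View pics/g10.png

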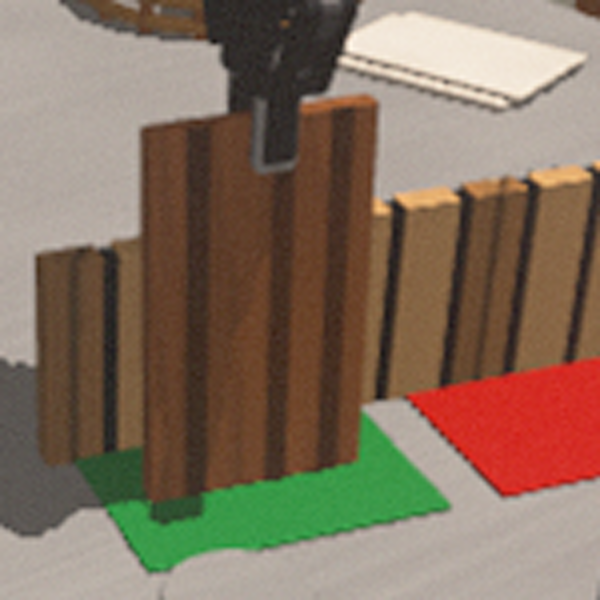

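{"op": "play_rows", "data": {"rows": [[-0.4,0,0,0,27],[-0.8,0,0,0,27],[-1.2,0,0,0,27],[-1.6,0,0,0,27],[-2.0,0,0,0,27],[-2.4,0,0,0,27],[-2.8,0,0,0,27],[-3.2,0,0,0,27],[-3.6,0,0,0,27],[-4.0,0,0,0,27],[-4.3,0,0,0,27],[-4.3,0,0,0,27]]}}

```text
time: 14.05
ee_pos: [0.4552, 0.1371, 0.1788]
tool_rot: [[0.969, -0.0, 0.245], [-0.245, 0.0, 0.969], [-0.0, -1.0, 0.0]]
force: [-0.5, -0.5, 0.7]
opening: 0.27
```

```bash
python3 crop.py scene 310 100 150 150 4 g11
```

```text
t 14.1 pos [455.5 137.  178.9] yaw -14.21 tilt [ 0.  0. -1.] F [ 0.3 -0.1 -0. ] open 0.268 q [-1.01  0.27  0.75  2.05 -0.23  0.91 -0.38]
shift [ 5.53  1.69 -0.04] turn -0.01
```

View pics/g11.png

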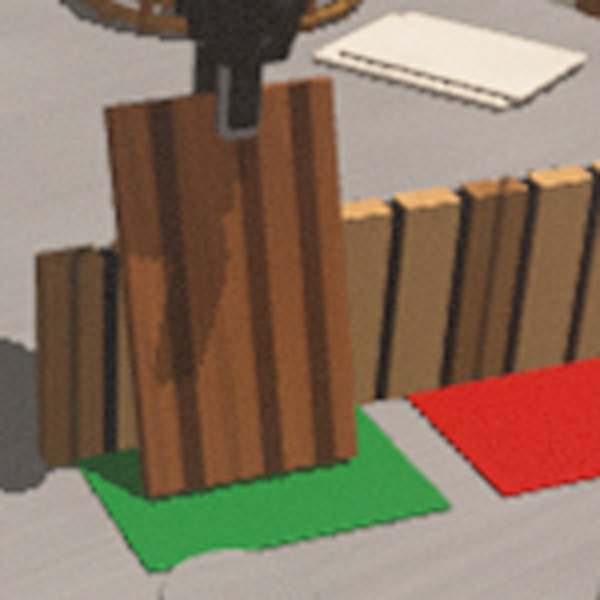

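{"op": "play_rows", "data": {"rows": [[-0.2,0,0,0,27],[-0.4,0,0,0,27],[-0.6,0,0,0,27],[-0.6,0,0,0,27]]}}

```text
time: 14.5
ee_pos: [0.4495, 0.1385, 0.1788]
tool_rot: [[0.969, -0.0, 0.245], [-0.245, -0.0, 0.969], [-0.0, -1.0, -0.0]]
force: [1.1, -0.2, -0.4]
opening: 0.268
```

```bash
python3 crop.py scene 310 100 150 150 4 g12
```

```text
t 14.55 pos [449.7 138.5 178.9] yaw -14.21 tilt [ 0.  0. -1.] F [-0.6 -0.1  0.2] open 0.27 q [-1.02  0.26  0.75  2.06 -0.22  0.9  -0.39]
shift [ 6.13  1.69 -0.04] turn -0.01
```

View pics/g12.png

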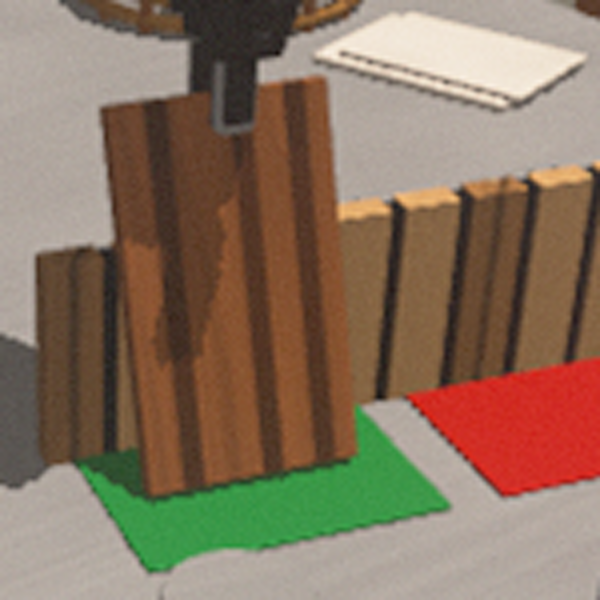

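{"op": "play_rows", "data": {"rows": [[-0.15,0,0,0,27],[-0.3,0,0,0,27],[-0.3,0,0,0,27]]}}

```text
time: 14.85
ee_pos: [0.4467, 0.1392, 0.1788]
tool_rot: [[0.969, -0.0, 0.246], [-0.246, -0.0, 0.969], [-0.0, -1.0, -0.0]]
force: [0.2, 0.6, -0.1]
opening: 0.267
```

```bash
python3 crop.py scene 310 100 150 150 4 g13
```

```text
t 14.9 pos [446.8 139.1 178.8] yaw -14.22 tilt [ 0. -0. -1.] F [ 0.9  0.  -0.2] open 0.274 q [-1.02  0.25  0.75  2.06 -0.22  0.9  -0.4 ]
shift [ 6.43  1.68 -0.04] turn -0.02
```

View pics/g13.png

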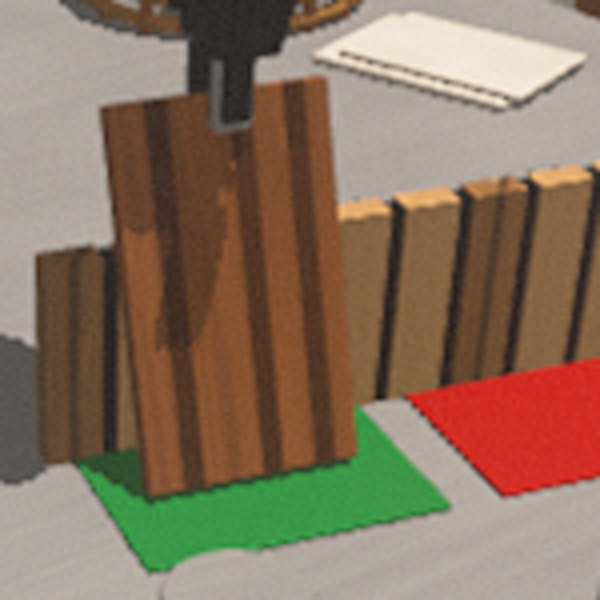

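Oak stopped moving between the last two frames (top-left corner stays at crop (103,107)), so it rests on the screen. Release and withdraw.

{"op": "play_rows", "data": {"rows": [[0,0,0,0,35],[0,0,0,0,45],[0,0,0,0,55],[0,-1,0,0,55],[0,-3,0,0,55],[0,-7,0,0,55],[0,-11,0,0,70],[0,-14,0,0,100],[0,-14,0,0,100]]}}

```text
time: 15.8
ee_pos: [0.4483, 0.1393, 0.323]
tool_rot: [[0.969, 0.005, 0.246], [-0.246, 0.004, 0.969], [0.004, -1.0, 0.005]]
force: [0.2, 0.0, 0.4]
opening: 0.996
```

```bash
python3 crop.py scene 310 100 190 150 4.2 g14; python3 -c "
from h import *;go(.600,-.229,.30,8.2)"
```

```text
t 15.85 pos [447.5 139.2 320.9] yaw -14.22 tilt [ 0.003  0.002 -1.   ] F [-0.5  0.1 -0.3] open 1.0 q [-1.13  0.05  0.79  1.89 -0.04  1.22 -0.57]
shift [ 6.33 15.9  -0.11] turn -0.02
t 15.85 pos [447.5 139.2 320.9] yaw -14.22 tilt [ 0.003  0.002 -1.   ] F [-0.5  0.1 -0.3] open 1.0 q [-1.13  0.05  0.79  1.89 -0.04  1.22 -0.57]
shift [ 23.82   2.04 -31.95] turn -22.42
```

View pics/g14.png

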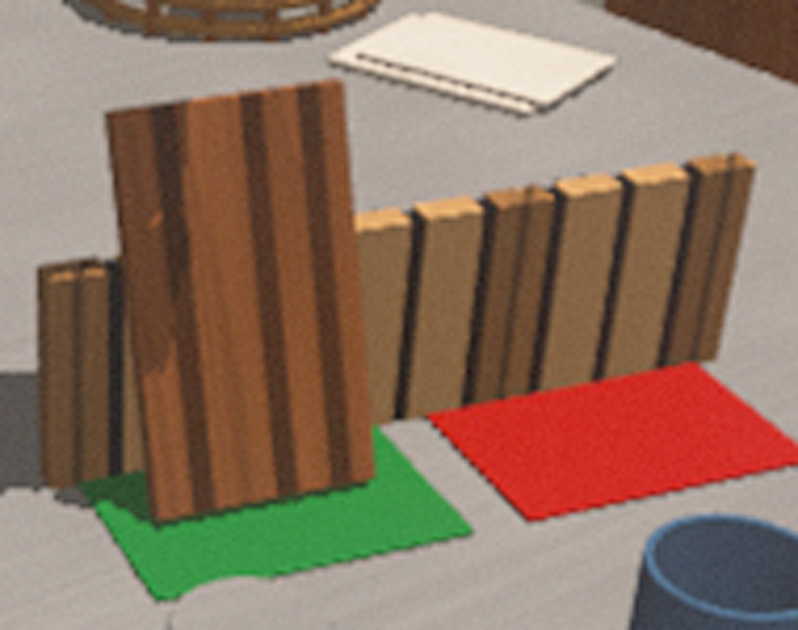

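```bash
cat > slant.py <<'E'
from h import *
np.set_printoptions(precision=1,suppress=True)
def slant(bl,br,tl,tr,c,k,o):
    s=snapshot("scene");P=lambda a:(np.array(a)+.5)/k-.5+o
    th=20.
    for _ in range(8):
        a=np.radians(th)
        b=loc(ray(s,P([bl,br]),.003+.014*np.sin(a)),c);t=loc(ray(s,P([tl,tr]),.003+.2*np.cos(a)+.014*np.sin(a)),c)
        th=np.degrees(np.arcsin(np.clip((b[:,0].mean()-t[:,0].mean())/200,0,.9)))
    print("slant",th,"bottom front",b.tolist(),"top",t.tolist(),"back-bottom out",b[:,0].mean()-14*np.cos(a), "->",np.degrees(np.arctan((b[:,0].mean()-14*np.cos(a))/117)))
E
python3 - <<'E'
from slant import *
slant((158,523),(374,482),(107,113),(343,81),np.array([517.6,123.2]),4.2,[310,100])
E
```

```text
slant 20.12091142931202 bottom front [[56.61825179389096, -61.83428065774703], [58.90102771531144, 55.39760429184654]] top [[-11.940327326100956, -64.43256936810891], [-10.141359568998766, 56.365711713242874]] back-bottom out 44.6136236141864 -> 20.872500397634795
```

Oak stands at ~20-21° and square, with its bottom edge wholly on green. Now the chalkboard.

{"op": "play_rows", "data": {"rows": [[2,0,-3,-2,100],[5,0,-6,-5,100],[8,0,-10,-8,100],[11,0.5,-14,-11,100],[14,1,-18,-14,100],[17,1.5,-22,-17,100],[20,2,-26,-20,100],[23,2,-30,-22.4,100],[23.8,2,-32,-22.4,100],[23.8,2,-32,-22.4,100],[23.8,2,-32,-22.4,100]]}}

```text
time: 17.0
ee_pos: [0.5984, -0.23, 0.2977]
tool_rot: [[0.99, -0.002, -0.141], [0.141, -0.0, 0.99], [-0.002, -1.0, 0.0]]
force: [0.7, 0.7, -0.4]
opening: 1.0
```

```bash
python3 -c "
from h import *;go(.600,-.229,.17,8.2)"; python3 crop.py scene 100 40 200 150 4 c1
```

```text
t 17.0 pos [ 598.4 -230.   297.7] yaw 8.09 tilt [-0.002 -0.    -1.   ] F [ 0.7  0.7 -0.4] open 1.0 q [-0.27  0.51  0.85  1.51 -0.39  1.3   0.77]
shift [ 0.2  12.77  0.07] turn -0.11
t 17.05 pos [ 598.7 -229.   298. ] yaw 8.18 tilt [-0.001  0.    -1.   ] F [0.1 1.1 0.2] open 1.0 q [-0.27  0.51  0.85  1.51 -0.39  1.3   0.77]
shift [-3.85 13.62 36.11] turn 22.38
```

View pics/c1.png

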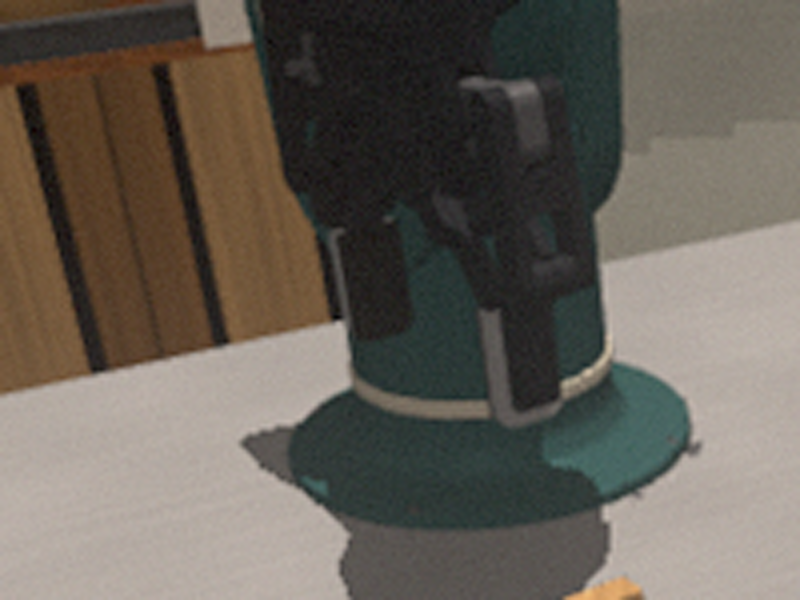

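{"op": "play_rows", "data": {"rows": [[0.1,3,0,0,100],[0.1,7,0,0,100],[0.1,11,0,0,100],[0.1,12.7,0,0,100],[0.1,12.7,0,0,60],[0.1,12.7,0,0,40],[0.1,12.7,0,0,32],[0.1,12.7,0,0,32],[0.1,12.7,0,0,32]], "squeeze": 25}}

```text
time: 17.95
ee_pos: [0.6003, -0.2295, 0.1728]
tool_rot: [[0.99, 0.001, -0.142], [0.142, -0.0, 0.99], [0.001, -1.0, -0.0]]
force: [0.4, 1.1, 0.1]
opening: 0.318
```

```bash
python3 crop.py scene 170 130 120 130 4.5 c2
```

```text
t 18.0 pos [ 600.2 -229.5  172.5] yaw 8.19 tilt [ 0.001 -0.    -1.   ] F [-0.1  0.  -0.1] open 0.322 q [-0.22  0.63  0.78  1.64 -0.49  1.08  0.84]
shift [-4.01  1.04 36.18] turn 22.39
```

View pics/c2.png

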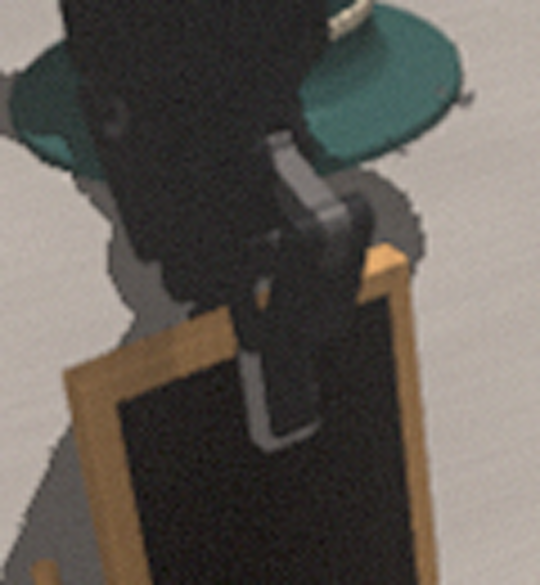

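{"op": "play_rows", "data": {"rows": [[0,0,0,0,25],[0,0,0,0,20],[0,0,0,0,10],[0,0,0,0,5],[0,0,0,0,5],[0,0,0,0,5],[0,0,0,0,5]], "squeeze": 40}}

```text
time: 18.7
ee_pos: [0.6, -0.2295, 0.1719]
tool_rot: [[0.99, 0.0, -0.142], [0.142, -0.0, 0.99], [0.0, -1.0, -0.0]]
force: [-0.1, -0.3, 5.6]
opening: 0.156
```

{"op": "play_rows", "data": {"rows": [[0,-0.5,0,0,5],[0,-2,0,0,5],[0,-4,0,0,5],[0,-6,0,0,5],[0,-8,0,0,5],[0,-10,0,0,5],[0,-12,0,0,5],[0,-13,0,0,5],[0,-13,0,0,5]]}}

```text
time: 19.6
ee_pos: [0.6002, -0.2297, 0.3034]
tool_rot: [[0.99, 0.002, -0.142], [0.142, -0.001, 0.99], [0.002, -1.0, -0.001]]
force: [-0.9, 0.9, -3.1]
opening: 0.158
```

```bash
python3 -c "
from h import *;go(.5614,.3165,.30,-14.2)"; python3 crop.py scene 150 60 150 200 3 c3
```

```text
t 19.6 pos [ 600.2 -229.7  303.4] yaw 8.18 tilt [ 0.002 -0.001 -1.   ] F [-0.9  0.9 -3.1] open 0.158 q [-0.27  0.51  0.86  1.5  -0.39  1.31  0.77]
shift [ 3.92  0.31 54.61] turn 22.38
t 19.65 pos [ 599.9 -229.3  302.1] yaw 8.19 tilt [ 0.001 -0.    -1.   ] F [ 0.7  0.4 -3.2] open 0.16 q [-0.27  0.51  0.86  1.5  -0.39  1.31  0.77]
shift [-3.99 14.   36.17] turn 22.39
```

View pics/c3.png

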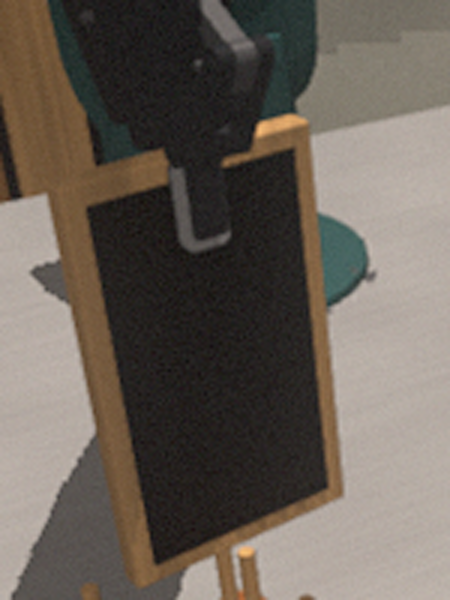

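{"op": "play_rows", "data": {"rows": [[0,0,2,0,5],[0.3,0,6,1,5],[0.6,0,10,3,5],[1,0,15,5,5],[1.3,0,20,7,5],[1.7,0,25,9.5,5],[2.1,0,30,12,5],[2.5,0,35,15,5],[3,0,40,18,5],[3.4,0,45,20,5],[3.8,0,50,22.4,5],[3.9,0,53,22.4,5]]}}

```text
time: 20.85
ee_pos: [0.5615, 0.3051, 0.3001]
tool_rot: [[0.97, -0.002, 0.244], [-0.244, -0.001, 0.97], [-0.002, -1.0, -0.001]]
force: [0.6, 0.2, -2.9]
opening: 0.159
```

```bash
python3 -c "
from h import *;go(.5614,.3165,.168,-14.2)"
```

```text
t 20.85 pos [561.5 305.1 300.1] yaw -14.1 tilt [-0.002 -0.001 -1.   ] F [ 0.6  0.2 -2.9] open 0.159 q [-1.14  0.51  0.88  1.51 -0.4   1.31 -0.47]
shift [-0.27 13.21  1.12] turn 0.1
```

{"op": "play_rows", "data": {"rows": [[0,0,1.2,0,5],[0,0,1.2,0,5],[0,3,1.2,0,5],[0,6,1.2,0,5],[0,9,1.2,0,5],[0,11,1.2,0,5],[0,12,1.2,0,5],[0,12.5,1.2,0,5],[0,12.5,1.2,0,5],[0,12.5,1.2,0,5]]}}

```text
time: 21.85
ee_pos: [0.5666, 0.3122, 0.1778]
tool_rot: [[0.969, 0.001, 0.246], [-0.246, 0.001, 0.969], [0.001, -1.0, 0.001]]
force: [0.5, -0.2, -2.2]
opening: 0.161
```

```bash
python3 -c "
from h import *;go(.5614,.3165,.163,-14.2)"; python3 crop.py scene 390 70 140 160 3.7 c4
```

```text
t 21.85 pos [566.6 312.2 177.8] yaw -14.24 tilt [ 0.001  0.001 -1.   ] F [ 0.5 -0.2 -2.2] open 0.161 q [-1.1   0.63  0.8   1.63 -0.5   1.1  -0.41]
shift [-0.61  1.48  0.29] turn -0.04
t 21.9 pos [566.5 312.4 177.8] yaw -14.23 tilt [ 0.001  0.001 -1.   ] F [-1.  -0.3 -3.2] open 0.159 q [-1.1   0.63  0.8   1.63 -0.5   1.1  -0.41]
shift [ -0.92   1.56 -19.77] turn -0.03
```

View pics/c4.png

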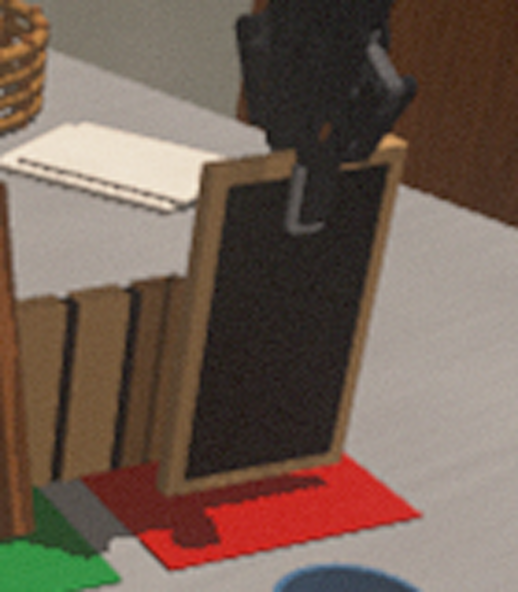

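{"op": "play_rows", "data": {"rows": [[-0.3,0.2,0.2,0,5],[-0.6,0.6,0.3,0,5],[-0.6,1,0.3,0,5],[-0.6,1.2,0.3,0,5],[-0.6,1.2,0.3,0,5],[-0.6,1.2,0.3,0,5]]}}

```text
time: 22.5
ee_pos: [0.5611, 0.3166, 0.1648]
tool_rot: [[0.969, 0.0, 0.246], [-0.246, -0.0, 0.969], [0.0, -1.0, -0.0]]
force: [-1.1, 0.7, -3.1]
opening: 0.155
```

```bash
python3 -c "
from h import *;go(.5614,.3165,.163,-14.2)"; python3 crop.py scene 390 110 140 120 5.5 c5
```

```text
t 22.5 pos [561.1 316.6 164.8] yaw -14.23 tilt [ 0. -0. -1.] F [-1.1  0.7 -3.1] open 0.155 q [-1.11  0.64  0.79  1.64 -0.51  1.07 -0.41]
shift [ 0.03  0.18 -0.01] turn -0.03
t 22.55 pos [561.1 316.7 164.9] yaw -14.23 tilt [ 0. -0. -1.] F [ 1.2 -0.3 -2.9] open 0.159 q [-1.11  0.64  0.79  1.64 -0.51  1.07 -0.41]
shift [ -0.29   0.29 -20.05] turn -0.03
```

View pics/c5.png

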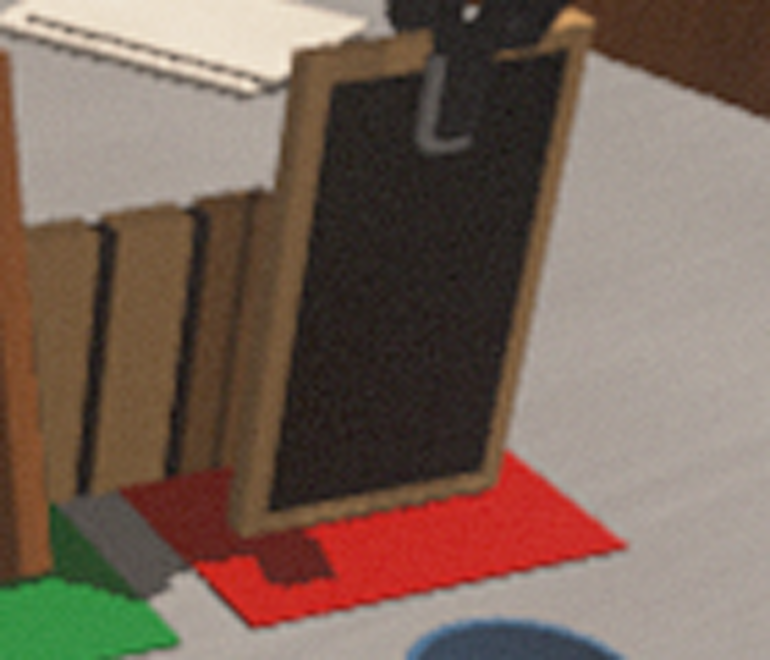

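{"op": "play_rows", "data": {"rows": [[0,0.1,0,0,5],[0,0.15,0,0,5],[0,0.2,0,0,5],[0,0.2,0,0,5],[0,0.2,0,0,5]]}}

```text
time: 23.05
ee_pos: [0.5611, 0.3167, 0.163]
tool_rot: [[0.969, 0.0, 0.246], [-0.246, 0.0, 0.969], [0.0, -1.0, 0.0]]
force: [-1.1, -1.4, 3.2]
opening: 0.158
```

Run:
```python
from slant import *
go(.5614,.3165,.163,-14.2)
s=snapshot("scene");P=lambda a:(np.array(a)+.5)/5.5-.5+[390,110]
c=np.array([566.6,316.8])
for z in(.004,.005):print(loc(ray(s,P([(255,537),(496,488)]),z),c))
print(loc(ray(s,P([(257,627),(627,545)]),.003),c))
```

```text
t 23.05 pos [561.1 316.7 163. ] yaw -14.22 tilt [ 0.  0. -1.] F [-1.1 -1.4  3.2] open 0.158 q [-1.1  0.7  0.8  1.6 -0.5  1.1 -0.4]
shift [ 0.  0. -0.] turn -0.02
[[ 55.1 -51. ]
 [ 55.   61.7]]
[[ 56.5 -52. ]
 [ 56.4  60.5]]
[[111.3 -82.7]
 [109.4  85.8]]
```

{"op": "play_rows", "data": {"rows": [[0,0.05,0,0,5],[0,0,0,0,18],[0,0,0,0,22],[0,0,0,0,27],[0,0,0,0,27],[0,-0.6,0,0,27],[0,-1.2,0,0,27],[0,-1.6,0,0,27],[0,-1.6,0,0,27],[-0.4,-1.6,0,0,27],[-0.8,-1.6,0,0,27],[-1.2,-1.6,0,0,27]]}}

```text
time: 24.3
ee_pos: [0.5488, 0.3199, 0.1786]
tool_rot: [[0.969, -0.0, 0.245], [-0.245, -0.0, 0.969], [-0.0, -1.0, -0.0]]
force: [0.3, 0.0, -0.5]
opening: 0.274
```

```bash
python3 -c "
from h import *;go(.5614,.3165,.163,-14.2)"; python3 crop.py scene 390 70 140 160 3.7 c6
```

```text
t 24.3 pos [548.8 319.9 178.6] yaw -14.21 tilt [-0. -0. -1.] F [ 0.3  0.  -0.5] open 0.274 q [-1.14  0.61  0.81  1.66 -0.49  1.09 -0.43]
shift [ 1.3   1.56 -0.02] turn -0.01
t 24.35 pos [548.3 320.2 178.6] yaw -14.18 tilt [-0.001 -0.    -1.   ] F [ 0.4  1.  -0.6] open 0.267 q [-1.14  0.61  0.81  1.66 -0.49  1.09 -0.43]
shift [  1.02   1.66 -20.08] turn 0.02
```

View pics/c6.png

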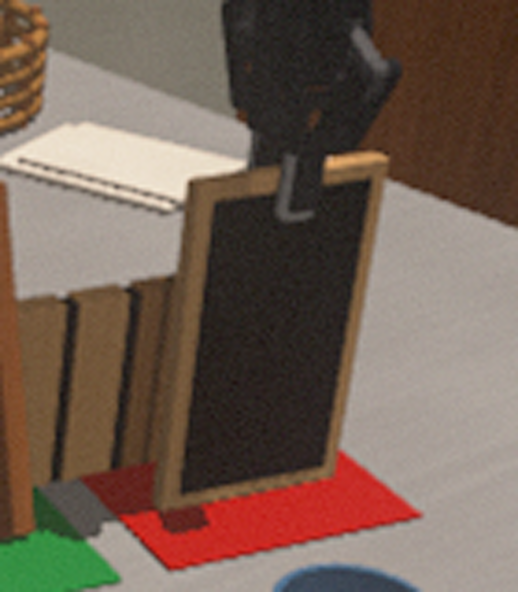

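{"op": "play_rows", "data": {"rows": [[-0.4,0,0,0,27],[-0.8,0,0,0,27],[-1.2,0,0,0,27],[-1.6,0,0,0,27],[-2.0,0,0,0,27],[-2.4,0,0,0,27],[-2.8,0,0,0,27],[-3.2,0,0,0,27],[-3.6,0,0,0,27],[-4.0,0,0,0,27],[-4.4,0,0,0,27],[-4.7,0,0,0,27]]}}

```text
time: 25.55
ee_pos: [0.5034, 0.3314, 0.1788]
tool_rot: [[0.969, -0.0, 0.245], [-0.245, -0.0, 0.969], [-0.0, -1.0, -0.0]]
force: [-0.1, 0.8, 0.4]
opening: 0.27
```

{"op": "play_rows", "data": {"rows": [[-0.2,0,0,0,27],[-0.4,0,0,0,27],[-0.4,0,0,0,27]]}}

```text
time: 25.85
ee_pos: [0.4997, 0.3323, 0.1788]
tool_rot: [[0.969, -0.0, 0.245], [-0.245, -0.0, 0.969], [-0.0, -1.0, -0.0]]
force: [-1.1, 1.1, 0.3]
opening: 0.269
```

```bash
python3 crop.py scene 390 70 140 160 3.7 c7
```

```text
t 25.9 pos [499.9 332.3 178.8] yaw -14.21 tilt [ 0. -0. -1.] F [-0.6 -0.  -0.3] open 0.27 q [-1.24  0.55  0.83  1.75 -0.47  1.05 -0.5 ]
shift [  6.03   1.68 -20.07] turn -0.01
```

{"op": "play_rows", "data": {"rows": [[-0.15,0,0,0,27],[-0.3,0,0,0,27],[-0.3,0,0,0,27]]}}

```text
time: 26.2
ee_pos: [0.4969, 0.333, 0.1788]
tool_rot: [[0.969, 0.0, 0.246], [-0.246, -0.0, 0.969], [0.0, -1.0, -0.0]]
force: [0.8, -0.2, 0.2]
opening: 0.268
```

```bash
python3 crop.py scene 390 70 140 160 3.7 c8
```

```text
t 26.25 pos [497.  333.  178.8] yaw -14.22 tilt [ 0. -0. -1.] F [ 0.3  0.2 -0.1] open 0.271 q [-1.25  0.55  0.83  1.75 -0.46  1.04 -0.5 ]
shift [  6.32   1.68 -20.06] turn -0.02
```

View pics/c7.png

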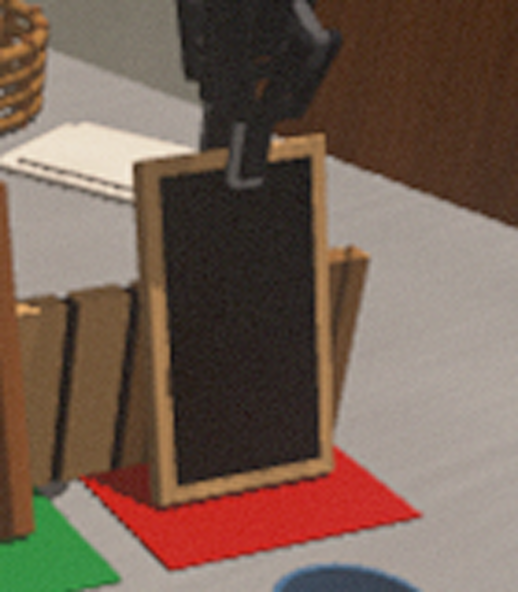

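View pics/c8.png

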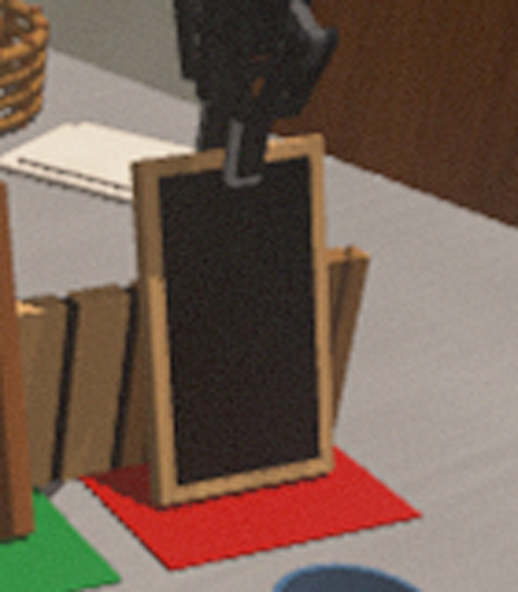

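{"op": "play_rows", "data": {"rows": [[-0.1,0,0,0,27],[-0.2,0,0,0,27],[-0.2,0,0,0,27]]}}

```text
time: 26.55
ee_pos: [0.4949, 0.3335, 0.1788]
tool_rot: [[0.969, -0.0, 0.246], [-0.246, -0.0, 0.969], [-0.0, -1.0, -0.0]]
force: [0.0, -0.3, -0.1]
opening: 0.269
```

```bash
python3 crop.py scene 390 70 140 160 3.7 c9
```

```text
t 26.6 pos [495.  333.5 178.8] yaw -14.21 tilt [ 0. -0. -1.] F [-0.  -0.2  0. ] open 0.273 q [-1.25  0.55  0.83  1.76 -0.46  1.04 -0.5 ]
shift [  6.52   1.68 -20.06] turn -0.01
```

View pics/c9.png

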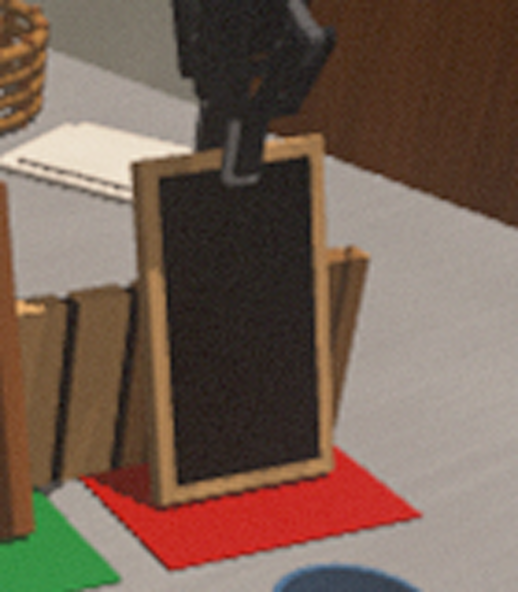

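The chalkboard no longer moves (top corners at crop (133,163) and (323,137)), so it rests on the screen. Release and withdraw.

{"op": "play_rows", "data": {"rows": [[0,0,0,0,35],[0,0,0,0,45],[0,0,0,0,55],[0,-1,0,0,55],[0,-3,0,0,55],[0,-7,0,0,55],[0,-11,0,0,70],[0,-14,0,0,100],[0,-14,0,0,100],[0,-14,0,0,100]]}}

```text
time: 27.6
ee_pos: [0.4951, 0.3335, 0.3194]
tool_rot: [[0.969, 0.001, 0.246], [-0.246, 0.001, 0.969], [0.0, -1.0, 0.001]]
force: [-0.3, 0.5, -0.1]
opening: 1.002
```

```bash
python3 crop.py scene 310 100 190 150 4.2 f1
python3 - <<'E'
from h import *
for n in("scene","top"):cv2.imwrite(f"pics/fin_{n}.png",snapshot(n)["color"])
E
```

```text
t 27.65 pos [494.8 333.4 318.5] yaw -14.21 tilt [-0. -0. -1.] F [-0.8 -0.4  0.4] open 1.002 q [-1.32  0.41  0.92  1.6  -0.34  1.3  -0.6 ]
shift [  6.55  15.66 -20.05] turn -0.01
```

View pics/f1.png

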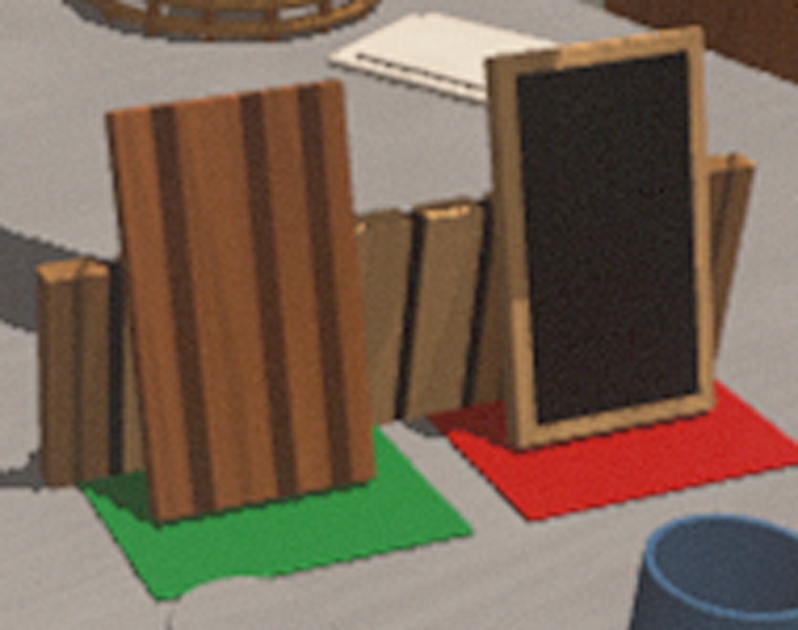

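View pics/fin_scene.png

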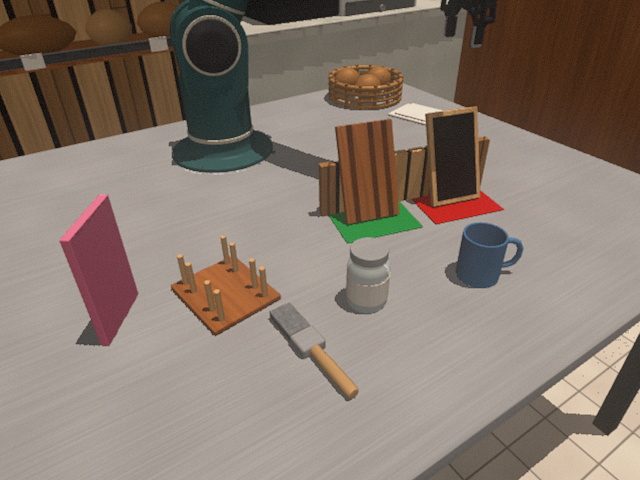

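View pics/fin_top.png

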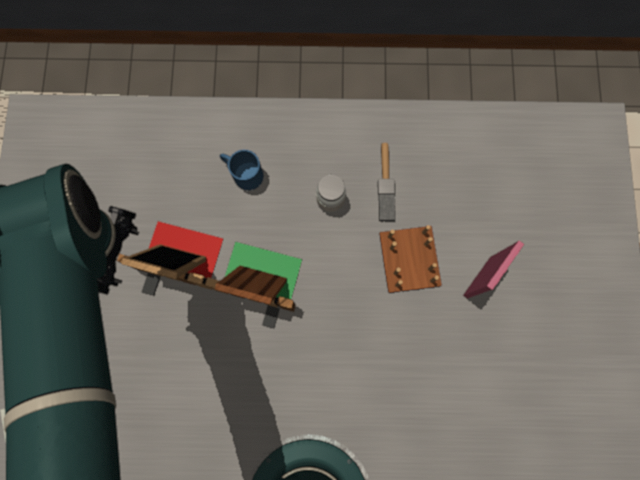

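Both boards stand leaning. Oak's bottom edge runs (158,523)-(374,482) and the chalkboard's (517,449)-(715,406) in the crop. The bystanders and the pink slab are at their starting pixels. One last slant measurement.

Run:
```python
from slant import *
slant((158,523),(374,482),(107,113),(343,81),np.array([517.6,123.2]),4.2,[310,100])
slant((520,449),(714,407),(494,60),(704,29),np.array([566.6,316.8]),4.2,[310,100])
a=cv2.imread("pics/scene0.png");b=cv2.imread("pics/fin_scene.png")
d=cv2.absdiff(a,b).max(2);print("jar/mug/brush/pink mean diff",[d[y0:y1,x0:x1].mean().round(1) for x0,y0,x1,y1 in((345,238,392,312),(455,222,525,288),(268,302,360,400),(60,195,140,345))])
```

```text
slant 20.12091142931202 bottom front [[56.61825179389096, -61.83428065774703], [58.90102771531144, 55.39760429184654]] top [[-11.940327326100956, -64.43256936810891], [-10.141359568998766, 56.365711713242874]] back-bottom out 44.6136236141864 -> 20.872500397634795
slant 16.3626130461531 bottom front [[54.69708376981804, -57.54002728742649], [52.15066122412553, 62.58381307846964]] top [[-2.2430494710841984, -65.92366542170095], [-3.5953735362192063, 54.72111285224925]] back-bottom out 39.99531136210297 -> 18.87249395549331
jar/mug/brush/pink mean diff [np.float64(8.8), np.float64(7.8), np.float64(9.5), np.float64(8.4)]
```

Run:
```python
from h import *
s=snapshot("scene");im=s["color"][100:215,420:490]
cv2.imwrite("pics/f2.png",cv2.resize(im,None,fx=5,fy=5,interpolation=cv2.INTER_NEAREST))
np.set_printoptions(precision=1,suppress=True)
# expected pixels (in this crop) for slants with chalk corners on the screen top edge; frame from red mat / camera-consistent
c=np.array([566.6,316.8]);a0=np.radians(-14.2);n=np.array([np.cos(a0),np.sin(a0)]);l=np.array([-n[1],n[0]])
for th in(16,18,20,22):
    a=np.radians(th);B=117*np.tan(a);pts=[]
    for (u,h) in((14,0),(14,200)):
        for w in(-58,62):
            x=B+u*np.cos(a)-h*np.sin(a);z=3+u*np.sin(a)+h*np.cos(a)
            pts.append(np.r_[c+n*(x-55)+l*w,z]/1000)
    print(th,((proj(s,np.array(pts))-[420,100]+.5)*5).tolist())
```

```text
16 [[59.862730450410595, 526.9283679564234], [292.8720639976859, 480.1535380328754], [48.68927930402407, 64.02744150776194], [297.3084904867369, 28.837313670745814]]
18 [[64.94247287811675, 530.8283100754554], [298.5832155877074, 483.780135122945], [45.404385198695536, 65.77522402231025], [293.462829348166, 30.623985063135066]]
20 [[70.15587971852341, 534.8624339796227], [304.44224535018293, 487.53224061257555], [42.2649009572325, 68.195405645926], [289.7587435729483, 33.06200436824085]]
22 [[75.5230211126343, 539.0513042180539], [310.47142210225076, 491.42914738055924], [39.298172557080306, 71.29633617937095], [286.22744353444574, 36.15896176773589]]
```

View pics/f2.png

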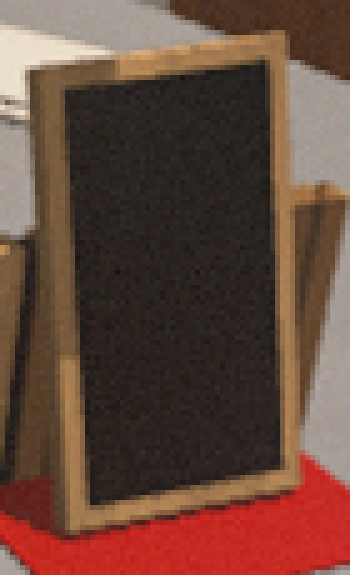

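At finer zoom the corners read (67,535), (300,487), (42,70) and (287,33). These match the positions computed for a 20° slant to within about 4 zoomed pixels, under 1 camera pixel. My earlier 16° came from reading the back corner of the top edge. Handing in.

```bash
python3 -c "
from station import hand_in;print(hand_in())"
```

```text
the job is handed in; nothing more can be done
None
```

Both boards are out of the rack and leaning on the screen, the oak board on the green mat first, then the chalkboard on the red. I gripped each by its top, stood it on its mat, then tipped it slowly back between the part-open fingers until it rested on the screen. The job was handed in at about 28 s with the gripper well clear.

- **Oak board:** slant about 20–21°, square to within about 1°, whole bottom edge on the green mat. I moved it out 3 mm after the first set-down because the camera and the arm's position disagreed by about 5 mm.
- **Chalkboard:** slant about 20° by the final zoomed check, whole bottom edge on the red mat. It stands 2–5 mm off the mat's centre sideways. Rougher checks disagreed: about 16° from corners I had misread, and about 19° from how far out its bottom edge stood.
- **Cameras:** the two views differed by about 7–8 mm along x. I used the average for grasping and the scene view alone for placing against the screen.
- **Other objects:** the jar, mug, brush and pink slab look unmoved in both final pictures. A pixel comparison with the first picture gave only small, even differences of about 8–9 grey levels, and no force near the limits showed up in the readings after each move.

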